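# Latch hold test of a loaded drawer insert

### The arm

A 6-joint arm with a two-finger parallel gripper is mounted at the origin on a cart in front of the work surface, level with it; the furniture and walls round the work are solid. World frame = base frame: x ahead of the robot, y to its left, z up, the work surface at z = 0. Lengths are in m, angles in rad, forces in N, time in s.
With the tool pointing down it reaches from about 0.35 to 0.975 m from the base axis. Payload 7.1 kg.
Tool frame: the origin (TCP) lies at the very end of the fingers, on their centre line; the grasp point (between the pads) lies 19 mm behind it (ctrl.grip_point_offset is the distance from the TCP to the grasp point, in m); z points along the fingers, y is the line along which they close (so a half turn about z gives the same grasp; the last joint's range is limited). The gripper opens to 88 mm and grips with 3 to 60 N. Pads are 20 mm wide; open, the fingers measure 115 mm over their backs; the gripper's body (75 mm by 178 mm) begins 61 mm behind the grasp point.
Start: joints at [-1.178, 0.423, 1.63, -0, 1.089, -0.019], TCP at [0.25, -0.573, 0.223] pointing down, gripper open.
Joint ranges: [-3, 3], [-0.9, 2.11], [0.09, 2.58], [-1.31, 4.45], [0.11, 2.69], [-2.54, 2.54]. Speed limits (rad/s): [2.39, 2.39, 3.01, 3.14, 3.14, 3.14].

### API

Orientations are given as a unit quaternion [x, y, z, w].
In Python, from bench import read_state, grab_frame, job, ctrl gives the robot as it stands. The module is installed in compiled form; this text tells all that it offers.
- The arm moves only by the tool carry_out, never from a script. Its argument "moves" is one flat list of numbers, 7 for each row, row after row: the shift along the world's x, y, z in units of 25 mm (1.0 is 25 mm), then the turn, a rotation vector about the world's x, y, z in rad, then the finger opening in mm, from 0 to 87.8. In form: [x, y, z, wx, wy, wz, hand, x, y, z, wx, wy, wz, hand, ...]. A call has 1 to 12 rows; each row shifts and turns the commanded pose from where the row before left it; what a row does not reach is not made up. A row lasts 1/12 s, in which the tool goes at most 41.7 mm and 7.16 degrees, less where a joint would pass 70% of its speed; a pose out of reach is approached as far as the arm can. A call is refused whole if a number of a shift passes 1 or a number of a turn 0.125, either way. A call with a gripper value outside its range is refused whole. The fingers move at their own pace and stop on an object; "force" is the grip in N (left out, the last holds). Time passes only in rows, so rows that do not move let the fingers close. It gives the time, the measured TCP pose, the force, the opening and the grip force at its end, in the units of the state.
- read_state(): the state, without advancing time (a new reading comes with each control period).
- grab_frame(name): name is "scene" or "top" or "wrist"; returns a dict with "pixels" (384x512x3 uint8, red, green, blue), "fov_y" (degrees; the focal length in pixels is half the picture's height over the tangent of half this angle, whatever the lens; pixels are square), "cx", "cy" (the principal point, pixels), "dist" ([k1, k2, p1, p2, k3] as OpenCV has them; the pictures are not rectified), "cam_to_world" (4x4, takes a point from camera to world coordinates). Camera axes: x right, y up, looking along -z (the intrinsics and any distortion apply to the point x, -y, -z); pixel columns grow to the right and rows downward; lengths in m; the calibration is good to about 2 mm. A picture is of the moment at which its call begins. There is no depth.
- job.job_done(): hands the job in; it is judged then, once.
The state is a dict: "clock": time; "qpos": joint angles; "qd": joint speeds; "effort": joint torques, N m; "position": TCP position; "orientation": TCP orientation; "ft_force": force on the tool from outside, world axes, zero at the start; "ft_torque": the same for the moment, N m; "grip_width": finger opening in m; "grasp_force": force on a finger pad.
Only numpy, scipy, OpenCV 4.12 (cv2) and the standard library are available. Lean on these libraries where they do the work, as an engineer would, in place of code of your own. Each camera call takes 0.05 s, during which the arm holds its last target. There are 200 camera calls.

### The job

Run the latch hold test on the blue drawer insert at the left of the bench. Take the wooden transport packing out of it and lay it on the bench; then stand every steel load block in the insert, side by side with the 40 mm way front to back against the low back fence, and set the steel straightedge flush along the blocks' front faces so that the load cannot shift, all with the insert still out. Next press the insert fully home and let go so that its push-push latch holds it, and prove the latch: draw the sprung pull gauge on its front out until the green band of its rod stands at the barrel's mouth, never into the red, keep it there for a good second and let it back in. At the end the insert is still latched with load and straightedge in place; leave the lubricant bottle and the small carton where they stand.

Things in the scene. Friction and masses are not known exactly. Their poses are not given: they have to be found in the camera images.
- stand: the latch test stand, fixed: grey base plate 204 x 156 x 6 mm, two steel runners and, at the rear, a steel latch track in which a pin on a brass arm runs. Origin at bench level amid the plate; its +x is the way the insert is pressed in (away from the robot, turned up to 0.1 rad), y to the left. It stands elsewhere each time.
- insert (a joint): travel of the blue drawer insert into the stand, m: 0 out (sprung), 0.0422 latched, 0.0505 home on its stop. Its springs push out with 7.5 N (out) to 9.7 N (home): it yields only to more than 8 N and needs 12 to 18 N to reach the stop at some 0.03 m/s. Pressed to the stop and let go it comes back 8 mm and is held; a second press to the stop releases it and it comes right out.
- insert_fence (a point): on the insert: middle of the back fence's inner face at floor level, 24 mm above the bench; axes as the stand's. Inside: floor z = 0, front panel at x = -0.115 (31 mm high), sides at y = -0.072 and +0.072 (20 mm high), fence 12 mm high, all 3 mm thick; a rib 4 mm high across the floor at x = -0.090 to -0.093. Flush centres: block x = -0.020, straightedge x = -0.050. Pitch of four: 34 to 35 mm.
- insert_front (a point): on the insert: middle of the front panel's outer face, 40 mm above the bench. The blue panel is 158 mm wide along the stand's y and reaches from 17 to 55 mm above the bench; the gauge barrel, 25 mm across, sticks out of its middle and the cross handle reaches 22 mm to either side, so press on the panel 45 to 65 mm to either side of the middle.
- gauge (a joint): how far the pull gauge's rod is drawn out, m: 0 = in, end of the rod's travel 0.036. From 0.022 to 0.030 the green band of the rod stands at the barrel's mouth, beyond 0.030 the red one. The spring pulls with 1.2 N at 0 and 7.8 N at 0.026 (250 N/m); let go, the rod springs back to 0.
- gauge_handle (a point): centre of the gauge's black cross handle, a round bar 12 mm thick and 44 mm long along the stand's y, 38 mm above the bench; it is drawn towards the stand's -x. Behind it (towards +x) 44 mm of its round steel rod, 9 mm thick, are bare up to the barrel's mouth when the rod is in: pinch the rod there from above, fingers to its left and right, hooked behind the cross handle.
- block_1: ground steel load block 30 x 40 x 50 mm (x, y, z), 0.24 kg, standing on the bench; origin at the centre of its underside. Two to four of the blocks are there.
- block_2: second load block, the same
- block_3: third load block, the same
- straightedge: ground steel straightedge (parallel) with small dark cross holes in its sides, 20 x 128 x 14 mm (x, y, z), 0.28 kg, lying flat (14 mm high); origin at the centre of its underside, long along its y
- lube_bottle: white squeeze bottle with red cap, 67 x 62 x 189 mm, origin under its centre; leave it
- spring_carton: small brown carton 51 x 70 x 45 mm, origin under its centre; leave it
- block_4: fourth load block, the same
- packing: dark wooden packing block 44 x 90 x 30 mm (x, y, z), 0.12 kg, lying in the insert at the start; origin at the centre of its underside. Its place on the bench: lying flat, 0.14 m or more from the stand's origin, for instance at the front edge right of the stand

How it is judged:
On the way, in this order (a step that is already met when the one before it is completed fails the run):
1. with the packing out on the bench and the insert out, every block stands against the fence and the straightedge is flush along their front faces (x of block_1 in the frame of insert_fence between -0.0235 and -0.018 m and y of block_1 in the frame of insert_fence between -0.068 and 0.068 m and z of block_1 in the frame of insert_fence between -0.004 and 0.004 m and angle between each of block_1, block_2, block_3, block_4, straightedge's own z axis and vertical below 0.1 rad and angle between the y axis of each of block_1, block_2, block_3, block_4 and the x axis of insert_fence, either way round below 0.12 rad and x of block_2 in the frame of insert_fence between -0.0235 and -0.018 m and y of block_2 in the frame of insert_fence between -0.068 and 0.068 m and z of block_2 in the frame of insert_fence between -0.004 and 0.004 m and x of block_3 in the frame of insert_fence between -0.0235 and -0.018 m and y of block_3 in the frame of insert_fence between -0.068 and 0.068 m and z of block_3 in the frame of insert_fence between -0.004 and 0.004 m and x of block_4 in the frame of insert_fence between -0.0235 and -0.018 m and y of block_4 in the frame of insert_fence between -0.068 and 0.068 m and z of block_4 in the frame of insert_fence between -0.004 and 0.004 m and x of straightedge in the frame of insert_fence between -0.054 and -0.0475 m and y of straightedge in the frame of insert_fence between -0.02 and 0.02 m and z of straightedge in the frame of insert_fence between -0.004 and 0.004 m and angle between the y axis of straightedge and the y axis of insert_fence, either way round below 0.04 rad and height (world z) of packing between -0.01 and 0.012 m and horizontal distance between packing and stand above 0.14 m and value of joint insert below 0.025 m), for 0.3 s.
2. the insert is pressed home and, with the robot off it, stays latched (value of joint insert between 0.039 and 0.046 m and contact force between each of the arm, the fingers and stand below 0.2 N), for 0.5 s.
3. the gauge is drawn to the green band and kept there for a second while the latch holds (value of joint gauge between 0.0215 and 0.0305 m and value of joint insert above 0.039 m), for 1 s.
At the end, for the whole second after the job is handed in: insert latched (39 to 46 mm in), gauge back in (under 4 mm); packing flat on the bench clear of the stand; every present block upright within 3.5 mm of the fence, square to 0.12 rad; straightedge flat, within 4 mm of flush before the blocks, square to 0.04 rad; all at rest (x of block_1 in the frame of insert_fence between -0.0235 and -0.018 m and y of block_1 in the frame of insert_fence between -0.068 and 0.068 m and z of block_1 in the frame of insert_fence between -0.004 and 0.004 m and angle between each of block_1, block_2, block_3, block_4, straightedge's own z axis and vertical below 0.1 rad and angle between the y axis of each of block_1, block_2, block_3, block_4 and the x axis of insert_fence, either way round below 0.12 rad and x of block_2 in the frame of insert_fence between -0.0235 and -0.018 m and y of block_2 in the frame of insert_fence between -0.068 and 0.068 m and z of block_2 in the frame of insert_fence between -0.004 and 0.004 m and x of block_3 in the frame of insert_fence between -0.0235 and -0.018 m and y of block_3 in the frame of insert_fence between -0.068 and 0.068 m and z of block_3 in the frame of insert_fence between -0.004 and 0.004 m and x of block_4 in the frame of insert_fence between -0.0235 and -0.018 m and y of block_4 in the frame of insert_fence between -0.068 and 0.068 m and z of block_4 in the frame of insert_fence between -0.004 and 0.004 m and x of straightedge in the frame of insert_fence between -0.054 and -0.0475 m and y of straightedge in the frame of insert_fence between -0.02 and 0.02 m and z of straightedge in the frame of insert_fence between -0.004 and 0.004 m and angle between the y axis of straightedge and the y axis of insert_fence, either way round below 0.04 rad and height (world z) of packing between -0.01 and 0.012 m and horizontal distance between packing and stand above 0.14 m and value of joint insert between 0.039 and 0.046 m and value of joint gauge below 0.004 m and velocity of joint insert below 0.01 m/s and linear speed of each of block_1, block_2, block_3, block_4, straightedge, packing below 0.02 m/s); the robot touches nothing.
It fails at once if the gauge is drawn through the red band (33 mm) (value of joint gauge above 0.033 m).
It fails at once if the lubricant bottle or the carton is shifted by 4 cm or knocked over (distance of any of lube_bottle, spring_carton from where it was at the start of the episode above 0.04 m or angle between any of lube_bottle, spring_carton's own z axis and vertical above 0.5 rad).
Of block_1, block_2, block_3, block_4 only 2 to 4 are there at a start; the rules pass over those that are not, and their reading is None.
At some moment in a run one of straightedge may be knocked a few centimetres aside while the robot is not near it.
Once in a run the grip may slacken for a moment while it holds something.
It also fails if it takes over 210 s, if anything falls off the work surface, if the arm or the gripper's body presses on something with over 40 N, if the wrist force passes 120 N, or if a joint passes its speed limit or range.

## Working session

There is one attempt and no reset: what is moved stays moved. The work goes in short steps, Python scripts to look and compute and a tool call to move; the robot and the scene stay as the last step left them, time stands still between calls to the robot, and variables do not carry over. Pictures are saved under pics/ and viewed, at most 14 in all, crops included, and the job is handed in when it is done.

Besides the shell and the picture viewer there is one more tool, called after "Emit:" by a JSON object that holds its "api" and its "payload", one argument or row to a line. carry_out: Moves the arm, as the interface text tells. Its arguments: {"type":"object","properties":{"moves":{"type":"array","items":{"type":"number"}},"force":{"type":"number"}},"required":["moves"]}

```bash
mkdir -p pics; cat > h.py <<'E'
import numpy as np, cv2, json
from bench import read_state, grab_frame, job, ctrl
def grab(n,save=None):
    f=grab_frame(n); p=np.array(f["pixels"]); 
    if save: cv2.imwrite("pics/"+save,p[:,:,::-1])
    return f,p
def K(f):
    fl=192/np.tan(np.radians(f["fov_y"])/2)
    return np.array([[fl,0,f["cx"]],[0,fl,f["cy"]],[0,0,1.]]),np.array(f["dist"],float)
def ray(f,uv):
    k,d=K(f); uv=np.array(uv,float).reshape(-1,1,2)
    n=cv2.undistortPoints(uv,k,d).reshape(-1,2)
    T=np.array(f["cam_to_world"]); v=np.c_[n[:,0],-n[:,1],-np.ones(len(n))]@T[:3,:3].T
    return T[:3,3],v
def plane(f,uv,z):
    o,v=ray(f,uv); t=(z-o[2])/v[:,2]; return o+v*t[:,None]
def proj(f,P):
    T=np.array(f["cam_to_world"]); k,d=K(f)
    c=(np.array(P,float).reshape(-1,3)-T[:3,3])@T[:3,:3]; c=c*[1,-1,-1]
    return cv2.projectPoints(c,np.zeros(3),np.zeros(3),k,d)[0].reshape(-1,2)
E
python3 - <<'E'
from h import *
a=[grab(n)[1] for n in("scene","top","wrist")]
for n,p in zip("st",a): cv2.imwrite(f"pics/0{n}.png",cv2.resize(p[:,:,::-1],(800,600),interpolation=cv2.INTER_CUBIC))
for n in("scene","top"):
    f=grab_frame(n); print(n,f["fov_y"],f["cx"],f["cy"],f["dist"],np.round(f["cam_to_world"],3).tolist())
print(read_state(),ctrl.grip_point_offset)
E
```

```text
scene 48.47138088079435 255.63804325889234 192.4530585167334 [-0.14608852  0.          0.          0.          0.        ] [[-0.653, 0.434, -0.621, -0.177], [-0.758, -0.379, 0.531, 0.661], [-0.005, 0.817, 0.576, 0.761], [0.0, 0.0, 0.0, 1.0]]
top 45.12418027663465 257.89221891613477 197.35363059973434 [0.06168609 0.         0.         0.         0.        ] [[-0.006, 0.998, -0.068, 0.451], [-1.0, -0.006, 0.003, 0.012], [0.002, 0.068, 0.998, 1.329], [0.0, 0.0, 0.0, 1.0]]
{'clock': 0.25, 'qpos': array([-1.17801975e+00,  4.23514711e-01,  1.63025130e+00, -5.83446338e-06,
        1.08857505e+00, -1.89876887e-02]), 'qd': array([-0.00151628, -0.0037778 , -0.00069086, -0.00194163, -0.00037753,
       -0.00051674]), 'effort': array([ 5.78669351e-04, -5.44216454e+01, -2.73554277e+01,  6.43305760e-02,
        2.11369491e-02, -9.13521376e-05]), 'position': array([ 0.25007222, -0.57250924,  0.22227775]), 'orientation': array([ 9.78880685e-01,  2.04432054e-01, -7.20688404e-05, -3.67205137e-04]), 'ft_force': array([ 0.03471304, -0.56724073, -0.17031728]), 'ft_torque': array([ 0.02410554, -0.0036469 , -0.00912667]), 'grasp_force': 0.0, 'grip_width': 0.08802798936800356} 0.0187
```

View pics/0t.png

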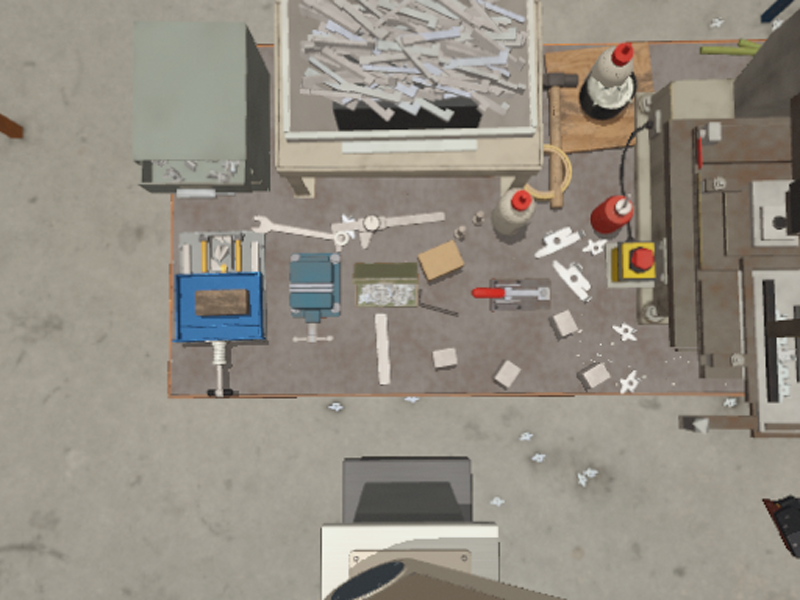

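View pics/0s.png

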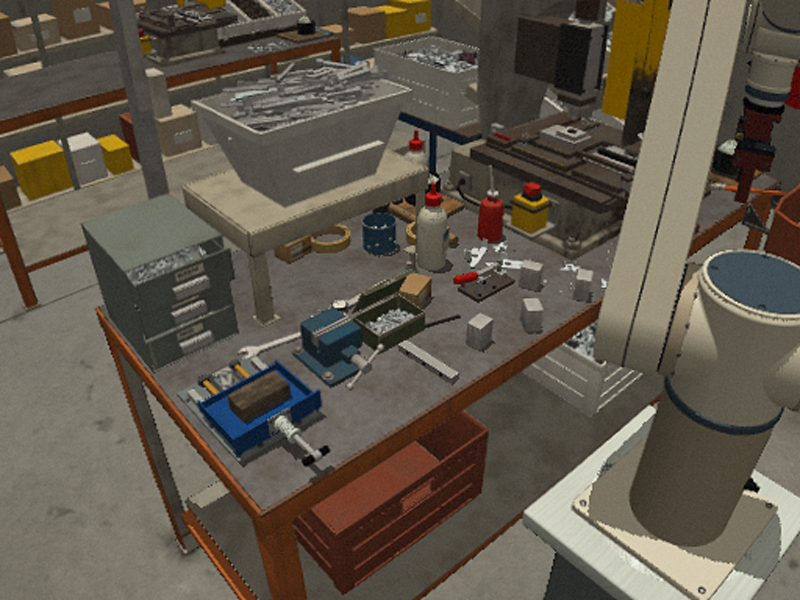

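Top view (800-px scale): the blue insert is at (220,308) with the packing at (222,302) and the handle at (220,392). The blocks are at (445,358), (507,373), (595,375) and (565,323), and the straightedge at (383,349). The bottle is at (514,212) and the carton at (440,260). The scene view confirms four upright blocks.

```bash
cat >> h.py <<'E'
def blobs(p,mask,roi,amin=60):
    m=np.zeros(mask.shape,np.uint8); x0,y0,x1,y1=roi; m[y0:y1,x0:x1]=mask[y0:y1,x0:x1]
    cs,_=cv2.findContours(m,cv2.RETR_EXTERNAL,cv2.CHAIN_APPROX_NONE)
    return sorted([c for c in cs if cv2.contourArea(c)>amin],key=cv2.contourArea,reverse=True)
def rect(f,c,z):
    P=plane(f,c.reshape(-1,2),z)[:,:2].astype(np.float32)
    (x,y),(w,h),a=cv2.minAreaRect(P*1000)
    if w<h: w,h,a=h,w,a+90   # a: direction of the long side, deg
    return np.round([x,y,w,h,(a+90)%180-90],1)
def masks(p):
    h=cv2.cvtColor(p,cv2.COLOR_RGB2HSV).astype(int); H,S,V=h[...,0],h[...,1],h[...,2]
    return dict(blue=(H>100)&(H<120)&(S>150)&(V>60),steel=(S<45)&(V>130),wood=(H<20)&(S>60)&(V<130))
def yawnow():
    from scipy.spatial.transform import Rotation as R
    s=read_state(); y=R.from_quat(s["orientation"]).apply([0,1,0]); return s["position"],np.degrees(np.arctan2(y[1],y[0])),R.from_quat(s["orientation"]).apply([0,0,1])
E
python3 - <<'E'
from h import *
f,p=grab("top"); m=masks(p); s=.64
for roi,k,z in[((100,165,180,230),'blue',.05),((115,180,170,205),'wood',.054),((230,195,262,252),'steel',.014),((272,218,298,242),'steel',.05),((310,225,340,252),'steel',.05),((365,225,393,252),'steel',.05),((350,194,373,218),'steel',.05)]:
    for c in blobs(p,m[k],roi,30)[:2]:
        print(k,cv2.contourArea(c),cv2.boundingRect(c),rect(f,c,z))
c=blobs(p,m['blue'],(100,165,180,230))[0]; print(cv2.approxPolyDP(c,3,True).reshape(-1,2).tolist())
for n in ['lube',]:
  print(plane(f,[(330,143),(281,166),(140,251),(300,251)],0))
print(yawnow())
h=cv2.cvtColor(p,cv2.COLOR_RGB2HSV); print([h[v,u].tolist() for u,v in[(285,228),(325,238),(380,241),(362,206),(245,222),(142,193)]])
E
```

```text
blue 2208.0 (111, 174, 57, 45) [543.2 337.  154.6 117.8 -88.3]
wood 290.0 (125, 186, 34, 16) [549.6 329.   90.4  39.3 -88.5]
steel 1641.5 (230, 197, 32, 55) [ 4.647e+02  4.440e+01  1.530e+02  8.840e+01 -3.000e-01]
steel 561.5 (272, 218, 26, 24) [448.3 -64.2  69.3  63.3  89.7]
steel 516.0 (310, 225, 30, 26) [ 425.7 -174.1   80.5   68.6   89.7]
steel 547.5 (365, 225, 28, 26) [ 425.1 -321.9   75.1   68.4   89.8]
steel 372.5 (350, 194, 23, 24) [ 5.134e+02 -2.764e+02  6.360e+01  6.090e+01 -3.000e-01]
[[166, 175], [113, 176], [111, 218], [167, 216]]
[[ 0.69770041 -0.20147122  0.        ]
 [ 0.6315286  -0.05884665  0.        ]
 [ 0.38995681  0.34492236  0.        ]
 [ 0.38661783 -0.11076656  0.        ]]
(array([ 0.25011232, -0.5725749 ,  0.22243852]), np.float64(-66.40414181624944), array([-2.17507486e-04,  4.34500426e-04, -9.99999882e-01]))
[[16, 24, 203], [15, 25, 205], [15, 24, 209], [15, 25, 207], [18, 20, 222], [15, 71, 136]]
```

```bash
sed -i 's/(S<45)&(V>130)/(S<45)\&(V>180)/' h.py; python3 - <<'E'
from h import *
f,p=grab("top"); m=masks(p)
for roi,k,z in[((230,195,262,252),'steel',.014),((268,214,300,246),'steel',.05),((306,222,344,255),'steel',.05),((361,222,397,256),'steel',.05),((346,190,377,222),'steel',.05)]:
    for c in blobs(p,m[k],roi,30)[:2]:
        print(k,cv2.contourArea(c),cv2.boundingRect(c),rect(f,c,z))
b=[(113,176),(166,175)]; fr=[(111,218.5),(168,217)]
print(plane(f,b,.044),plane(f,fr,.055))
E
```

```text
steel 263.5 (240, 201, 10, 45) [467.5  46.9 126.   21.2   3.6]
steel 122.5 (277, 223, 15, 12) [451.3 -63.4  38.2  28.5 -80.9]
steel 129.0 (317, 231, 16, 17) [ 422.2 -174.4   38.4   28.   -34.5]
steel 123.0 (374, 233, 16, 15) [ 419.1 -329.9   37.6   27.8  -59.5]
steel 124.0 (355, 199, 15, 16) [ 511.1 -277.1   39.    28.5   25.3]
[[0.59977095 0.41071034 0.044     ]
 [0.60193855 0.26453176 0.044     ]] [[0.48160987 0.41095108 0.055     ]
 [0.48457503 0.25606302 0.055     ]]
```

Emit:
{"api": "carry_out", "payload": {
  "moves": [0.6, 1, 0.2, 0, 0, 0.098, 87.8, 0.6, 1, 0.2, 0, 0, 0.098, 87.8, 0.6, 1, 0.2, 0, 0, 0.098, 87.8, 0.6, 1, 0.2, 0, 0, 0.098, 87.8, 0.6, 1, 0.2, 0, 0, 0.098, 87.8, 0.6, 1, 0.2, 0, 0, 0.098, 87.8, 0.6, 1, 0.2, 0, 0, 0.098, 87.8, 0.6, 1, 0.2, 0, 0, 0.098, 87.8, 0.6, 1, 0.2, 0, 0, 0.098, 87.8, 0.6, 1, 0.2, 0, 0, 0.098, 87.8, 0.6, 1, 0.2, 0, 0, 0.098, 87.8, 0.6, 1, 0.2, 0, 0, 0.098, 87.8]
}}

```text
clock: 1.35
position: [0.4307, -0.2714, 0.2831]
orientation: [0.699, 0.715, 0.0, 0.0]
ft_force: [-0.2, -0.1, 0.1]
grip_width: 0.0878
grasp_force: 0.0
```

Emit:
{"api": "carry_out", "payload": {
  "moves": [0.3, 1, 0, 0, 0, 0, 87.8, 0.3, 1, 0, 0, 0, 0, 87.8, 0.3, 1, 0, 0, 0, 0, 87.8, 0.3, 1, 0, 0, 0, 0, 87.8, 0.3, 1, 0, 0, 0, 0, 87.8, 0.3, 1, 0, 0, 0, 0, 87.8, 0.3, 1, 0, 0, 0, 0, 87.8, 0.3, 1, 0, 0, 0, 0, 87.8, 0.3, 1, 0, 0, 0, 0, 87.8, 0.3, 1, 0, 0, 0, 0, 87.8, 0.3, 1, 0, 0, 0, 0, 87.8, 0.3, 1, 0, 0, 0, 0, 87.8]
}}

```text
clock: 2.35
position: [0.5204, 0.0286, 0.2828]
orientation: [0.701, 0.713, 0.0, 0.0]
ft_force: [-0.3, -0.2, 0.7]
grip_width: 0.088
grasp_force: 0.0
```

Emit:
{"api": "carry_out", "payload": {
  "moves": [0.08, 1, 0, 0, 0, 0, 87.8, 0.08, 1, 0, 0, 0, 0, 87.8, 0.08, 1, 0, 0, 0, 0, 87.8, 0.08, 1, 0, 0, 0, 0, 87.8, 0.08, 1, 0, 0, 0, 0, 87.8, 0.08, 1, 0, 0, 0, 0, 87.8, 0.08, 1, 0, 0, 0, 0, 87.8, 0.08, 1, 0, 0, 0, 0, 87.8, 0.08, 1, 0, 0, 0, 0, 87.8, 0.08, 1, 0, 0, 0, 0, 87.8, 0.08, 1, 0, 0, 0, 0, 87.8, 0.08, 0.8, 0, 0, 0, 0, 87.8]
}}

```text
clock: 3.35
position: [0.544, 0.324, 0.2826]
orientation: [0.701, 0.713, 0.0, -0.0]
ft_force: [0.2, -0.2, 0.0]
grip_width: 0.0877
grasp_force: 0.0
```

```bash
python3 - <<'E'
from h import *
f,p=grab("wrist","1w.png"); m=masks(p)
print(f["fov_y"],f["dist"],np.round(f["cam_to_world"],3).tolist(),yawnow())
for k,z in(('blue',.05),('wood',.054)):
    for c in blobs(p,m[k],(0,0,512,384),500)[:2]: print(k,cv2.contourArea(c),cv2.boundingRect(c),rect(f,c,z),cv2.approxPolyDP(c,5,True).reshape(-1,2).tolist())
E
```

```text
62.83286780034455 [-0.02413161  0.          0.          0.          0.        ] [[1.0, -0.017, -0.005, 0.542], [0.018, 0.959, 0.284, 0.402], [-0.0, -0.284, 0.959, 0.445], [0.0, 0.0, 0.0, 1.0]] (array([0.54436428, 0.32688458, 0.28259778]), np.float64(1.0802410782164773), array([ 6.69970354e-04,  2.10068765e-03, -9.99997569e-01]))
blue 10810.5 (206, 90, 100, 124) [542.7 338.7 156.  120.  -88.3] [[206, 90], [213, 213], [302, 207], [305, 92]]
wood 4162.0 (233, 336, 279, 48) [7.368e+02 2.070e+01 4.514e+02 9.360e+01 2.000e-01] [[511, 364], [402, 373], [407, 336], [372, 336], [386, 374], [315, 374], [303, 355], [301, 375], [234, 374], [233, 383], [511, 383]]
wood 1986.0 (246, 123, 34, 71) [550.1 333.1  88.9  41.5 -87.9] [[277, 123], [246, 125], [247, 193], [279, 192], [279, 152], [264, 151]]
```

View pics/1w.png

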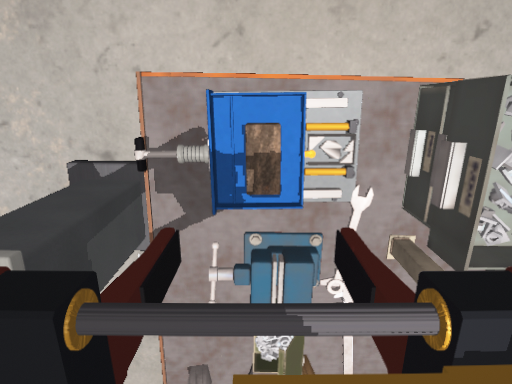

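```bash
python3 - <<'E'
from h import *
f,p=grab("wrist"); m=masks(p)
def frame(f,p,roi):
    m=masks(p)['blue']; c=blobs(p,m,roi,300)[0].reshape(-1,2)
    P=plane(f,c,.055)[:,:2]
    return c,P
c,P=frame(f,p,(190,70,330,240))
# front edge: min col per row, trimmed
rows=range(96,208); e=[(c[c[:,1]==r][:,0].min()-.5,r) for r in rows]
E=plane(f,e,.055); vx,vy,x0,y0=cv2.fitLine(E[:,:2].astype(np.float32),cv2.DIST_HUBER,0,.001,.001).ravel()
print("front yaw",np.degrees(np.arctan2(-vx/vy,1)),"x at y=.335:",x0+vx/vy*(.335-y0))
er=[(c[c[:,1]==r][:,0].max()+.5,r) for r in range(110,195)]
E=plane(f,er,.036); vx,vy,x0,y0=cv2.fitLine(E[:,:2].astype(np.float32),cv2.DIST_HUBER,0,.001,.001).ravel()
print("rear(fence outer top) yaw",np.degrees(np.arctan2(-vx/vy,1)),"x at .335:",x0+vx/vy*(.335-y0))
print("front ends",plane(f,[(206.5,89.5),(213,213.5)],.055)[:,:2])
for sgn,z in((1,.044),(-1,.044)):
    e=[]
    for col in range(225,295):
        r=c[c[:,0]==col][:,1]; e.append((col,r.max()+.5 if sgn>0 else r.min()-.5))
    E=plane(f,e,z); vx,vy,x0,y0=cv2.fitLine(E[:,:2].astype(np.float32),cv2.DIST_HUBER,0,.001,.001).ravel()
    print("side yaw",np.degrees(np.arctan2(vy,vx)*1),"y at x=.54",y0+vy/vx*(.54-x0))
d=(p.max(2)<45); cs=blobs(p,d,(128,130,150,178),20)
for q in cs: print("handle",cv2.boundingRect(q),rect(f,q,.038))
print(plane(f,[(362,92),(355,203)],.006)[:,:2], plane(f,[(246,124),(279,123),(247,193.5),(280,192.5)],.054)[:,:2])
E
```

```text
front yaw 1.7601917 x at y=.335: 0.48357904
rear(fence outer top) yaw 1.6213955 x at .335: 0.6042608
front ends [[0.48249394 0.41850823]
 [0.48707017 0.26332683]]
side yaw 1.0647814 y at x=.54 0.2646687
side yaw 2.1824832 y at x=.54 0.41330877
handle (128, 162, 19, 12) [385.8 319.7  22.9  14.8   1. ]
handle (135, 140, 9, 12) [390.7 348.7  14.2  10.9 -89.1]
[[0.68225529 0.42127942]
 [0.68912788 0.26582257]] [[0.52947161 0.37933194]
 [0.56960035 0.38128444]
 [0.53155198 0.29128392]
 [0.5742318  0.29342651]]
```

Emit:
{"api": "carry_out", "payload": {
  "moves": [0.22, 0.28, -0.5, 0, 0, 0.011, 66, 0, 0, -0.9, 0, 0, 0, 66, 0, 0, -0.9, 0, 0, 0, 66, 0, 0, -0.9, 0, 0, 0, 66, 0, 0, -0.9, 0, 0, 0, 66, 0, 0, -0.9, 0, 0, 0, 66, 0, 0, -0.9, 0, 0, 0, 66, 0, 0, -0.9, 0, 0, 0, 66, 0, 0, -0.9, 0, 0, 0, 66, 0, 0, -0.9, 0, 0, 0, 66, 0, 0, -0.9, 0, 0, 0, 66, 0, 0, -0.6, 0, 0, 0, 66]
}}

```text
clock: 4.45
position: [0.5486, 0.3275, 0.0274]
orientation: [0.697, 0.717, -0.002, -0.0]
ft_force: [0.8, -3.0, 98.9]
grip_width: 0.0664
grasp_force: 56.1
```

Emit:
{"api": "carry_out", "payload": {
  "moves": [0, 0, 0, 0, 0, 0, 30, 0, 0, 0, 0, 0, 0, 30, 0, 0, 0, 0, 0, 0, 30, 0, 0, 0, 0, 0, 0, 30, 0, 0, 0, 0, 0, 0, 30, 0, 0, 0, 0, 0, 0, 30],
  "force": 20
}}

```text
clock: 4.95
position: [0.5496, 0.3291, 0.0302]
orientation: [0.697, 0.717, -0.0, -0.0]
ft_force: [0.4, 0.0, -0.4]
grip_width: 0.0438
grasp_force: 20.0
```

Emit:
{"api": "carry_out", "payload": {
  "moves": [0, 0, 0.96, 0, 0, 0, 30, 0, 0, 0.96, 0, 0, 0, 30, 0, 0, 0.96, 0, 0, 0, 30, 0, 0, 0.96, 0, 0, 0, 30, 0, 0, 0.96, 0, 0, 0, 30, -0.8, -0.8, 0, 0, 0, 0, 30, -0.9, -0.9, 0, 0, 0, 0, 30, -0.9, -0.9, 0, 0, 0, 0, 30, -0.9, -0.9, 0, 0, 0, 0, 30, -0.9, -0.9, 0, 0, 0, 0, 30, -0.8, -0.76, 0, 0, 0, 0, 30, 0, 0, -0.8, 0, 0, 0, 30]
}}

```text
clock: 5.95
position: [0.4168, 0.1979, 0.1321]
orientation: [0.697, 0.717, 0.0, 0.0]
ft_force: [0.3, 1.2, -0.9]
grip_width: 0.044
grasp_force: 20.0
```

Emit:
{"api": "carry_out", "payload": {
  "moves": [0, 0, -0.9, 0, 0, 0, 30, 0, 0, -0.9, 0, 0, 0, 30, 0, 0, -0.9, 0, 0, 0, 30, 0, 0, -0.8, 0, 0, 0, 30, 0, 0, -0.6, 0, 0, 0, 30, 0, 0, -0.4, 0, 0, 0, 30, 0, 0, -0.25, 0, 0, 0, 30, 0, 0, -0.1, 0, 0, 0, 30, 0, 0, 0, 0, 0, 0, 30, 0, 0, 0, 0, 0, 0, 62, 0, 0, 0, 0, 0, 0, 62, 0, 0, 0, 0, 0, 0, 62]
}}

```text
clock: 6.95
position: [0.4203, 0.2006, 0.0097]
orientation: [0.697, 0.717, 0.001, 0.0]
ft_force: [-0.1, -0.6, 0.4]
grip_width: 0.0596
grasp_force: 0.0
```

Emit:
{"api": "carry_out", "payload": {
  "moves": [0, 0, 0.9, 0, 0, 0, 80, 0, 0, 0.9, 0, 0, 0, 87.8, 0.1, -0.9, 0.9, 0, 0, -0.12, 87.8, 0.1, -0.9, 0.9, 0, 0, -0.12, 87.8, 0.1, -0.9, 0.9, 0, 0, -0.12, 87.8, 0.1, -0.9, 0.9, 0, 0, -0.12, 87.8, 0.1, -0.9, 0, 0, 0, -0.12, 87.8, 0.1, -0.9, 0, 0, 0, -0.12, 87.8, 0.1, -0.9, 0, 0, 0, -0.12, 87.8, 0.1, -0.9, 0, 0, 0, -0.12, 87.8, 0.1, -0.9, 0, 0, 0, -0.12, 87.8, 0.1, -0.9, 0, 0, 0, -0.12, 87.8]
}}

```text
clock: 7.95
position: [0.4448, -0.0259, 0.1446]
orientation: [0.981, 0.195, 0.001, 0.0]
ft_force: [0.1, 0.4, 0.9]
grip_width: 0.0876
grasp_force: 0.0
```

Emit:
{"api": "carry_out", "payload": {
  "moves": [0.12, -0.78, 0, 0, 0, -0.12, 87.8, 0.12, -0.78, 0, 0, 0, -0.12, 87.8, 0, 0, -0.9, 0, 0, 0, 87.8, 0, 0, -0.9, 0, 0, 0, 87.8, 0, 0, -0.9, 0, 0, 0, 87.8, 0, 0, -0.8, 0, 0, 0, 87.8, 0, 0, -0.6, 0, 0, 0, 87.8, 0, 0, -0.4, 0, 0, 0, 87.8, 0, 0, -0.25, 0, 0, 0, 87.8, 0, 0, -0.15, 0, 0, 0, 87.8, 0, 0, 0, 0, 0, 0, 87.8]
}}

```text
clock: 8.87
position: [0.4507, -0.0637, 0.0213]
orientation: [0.997, 0.079, -0.0, -0.0]
ft_force: [-0.9, -0.3, 0.1]
grip_width: 0.0881
grasp_force: 0.0
```

```bash
python3 - <<'E'
from h import *
print(yawnow()); f,p=grab("wrist","2w.png")
f,p=grab("top"); m=masks(p)
for roi,k,z in[((230,195,262,252),'steel',.014),((306,222,344,255),'steel',.05),((361,222,397,256),'steel',.05),((346,190,377,222),'steel',.05)]:
    for c in blobs(p,m[k],roi,30)[:2]: print(k,rect(f,c,z))
E
```

```text
(array([ 0.45072655, -0.06370239,  0.02134952]), np.float64(-80.8979565148806), array([-9.28639720e-05,  1.87469437e-05, -9.99999996e-01]))
steel [467.5  46.9 126.   21.2   3.6]
steel [ 424.4 -136.    90.4   28.7    6. ]
steel [ 425.  -183.3   88.2   23.5    4. ]
steel [ 419.1 -329.9   37.6   27.8  -59.5]
steel [ 511.8 -277.5   38.1   27.3   25.4]
```

View pics/2w.png

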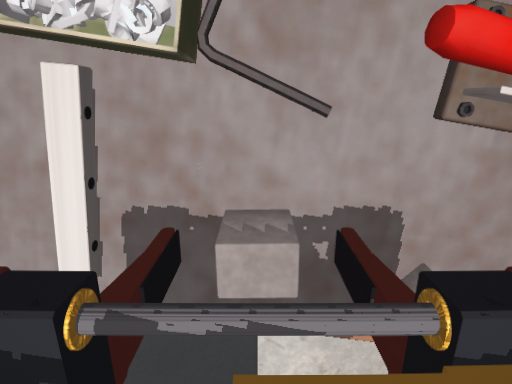

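Emit:
{"api": "carry_out", "payload": {
  "moves": [0, 0, 0, 0, 0, 0, 20, 0, 0, 0, 0, 0, 0, 20, 0, 0, 0, 0, 0, 0, 20, 0, 0, 0, 0, 0, 0, 20, 0, 0, 0, 0, 0, 0, 20, 0, 0, 0.85, 0, 0, 0, 20, 0, 0, 0.85, 0, 0, 0, 20, 0, 0, 0.85, 0, 0, 0, 20, 0, 0, 0.85, 0, 0, 0, 20, 0, 0, 0.85, 0, 0, 0, 20, 0, 0, 0.85, 0, 0, 0, 20, 0, 0, 0.85, 0, 0, 0, 20],
  "force": 35
}}

```text
clock: 9.97
position: [0.4504, -0.0637, 0.1713]
orientation: [0.997, 0.079, -0.0, -0.0]
ft_force: [-0.1, 0.4, -0.6]
grip_width: 0.0203
grasp_force: 0.0
```

Emit:
{"api": "carry_out", "payload": {
  "moves": [0.27, 1, 0, 0, 0, 0.12, 20, 0.27, 1, 0, 0, 0, 0.12, 20, 0.27, 1, 0, 0, 0, 0.12, 20, 0.27, 1, 0, 0, 0, 0.12, 20, 0.27, 1, 0, 0, 0, 0.12, 20, 0.27, 1, 0, 0, 0, 0.12, 20, 0.27, 1, 0, 0, 0, 0.12, 20, 0.27, 1, 0, 0, 0, 0.12, 20, 0.27, 1, 0, 0, 0, 0.12, 20, 0.27, 1, 0, 0, 0, 0.12, 20, 0.27, 1, 0, 0, 0, 0.12, 20, 0.27, 1, 0, 0, 0, 0.12, 20]
}}

```text
clock: 10.97
position: [0.5316, 0.2375, 0.1701]
orientation: [0.695, 0.719, -0.0, -0.0]
ft_force: [0.3, -0.1, -0.5]
grip_width: 0.0201
grasp_force: 0.0
```

Emit:
{"api": "carry_out", "payload": {
  "moves": [0.24, 0.88, 0, 0, 0, 0, 20, 0.24, 0.88, 0, 0, 0, 0, 20, 0.24, 0.88, 0, 0, 0, 0, 20, 0.24, 0.88, 0, 0, 0, 0, 20, 0.24, 0.88, 0, 0, 0, 0, 20, 0.24, 0.88, 0, 0, 0, 0, 20, 0.24, 0.86, 0, 0, 0, 0, 20, 0, 0, -0.8, 0, 0, 0, 20, 0, 0, -0.8, 0, 0, 0, 20, 0, 0, -0.8, 0, 0, 0, 20, 0, 0, -0.4, 0, 0, 0, 20, 0, 0, 0, 0, 0, 0, 20]
}}

```text
clock: 11.97
position: [0.5719, 0.3887, 0.0973]
orientation: [0.697, 0.717, -0.003, -0.001]
ft_force: [0.4, 0.5, -0.2]
grip_width: 0.02
grasp_force: 0.0
```

```bash
python3 - <<'E'
from h import *
print(yawnow()); f,p=grab("wrist","3w.png")
E
```

```text
(array([0.57194547, 0.38866881, 0.09725005]), np.float64(1.6061982248912061), array([-0.00430413, -0.00281572, -0.99998677]))
```

View pics/3w.png

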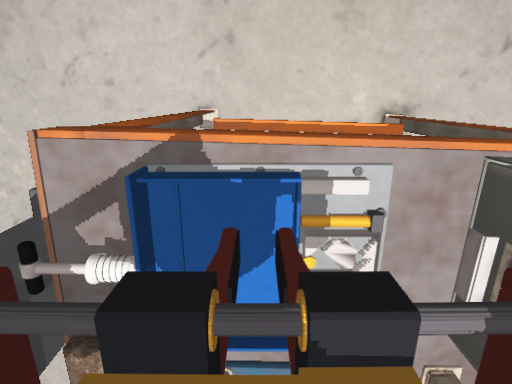

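The grip came up empty: width is 20 mm and no block is visible between the fingers. I'll find the block.

```bash
python3 - <<'E'
from h import *
f,p=grab("top"); m=masks(p)
for c in blobs(p,m['steel'],(225,190,400,256),50): print(cv2.contourArea(c),rect(f,c,.05),rect(f,c,.014))
f,p=grab("scene"); 
cv2.imwrite("pics/4s.png",cv2.resize(p[150:330,90:400,::-1],(775,450),interpolation=cv2.INTER_CUBIC))
E
```

```text
263.5 [467.1  45.9 122.6  20.6   3.6] [467.5  46.9 126.   21.2   3.6]
128.0 [ 422.2 -174.4   38.4   28.   -34.5] [ 421.4 -179.6   39.5   28.8  -34.5]
123.0 [ 419.1 -329.9   37.6   27.8  -59.5] [ 418.2 -339.6   38.6   28.6  -59.5]
123.0 [ 511.5 -276.9   38.1   28.5   25.3] [ 513.2 -285.1   39.2   29.3   25.3]
122.5 [451.3 -63.4  38.2  28.5 -80.9] [451.3 -65.6  39.2  29.3 -80.9]
```

View pics/4s.png

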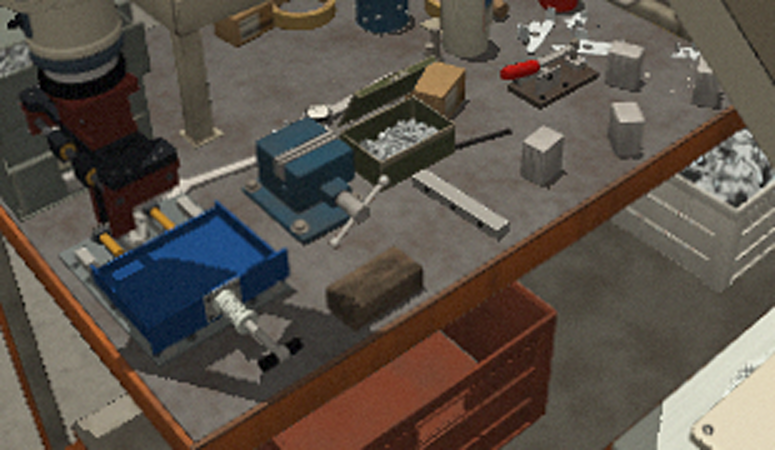

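Emit:
{"api": "carry_out", "payload": {
  "moves": [0, 0, 0.94, 0, 0, 0, 87.8, 0, 0, 0.93, 0, 0, 0, 87.8, 0, 0, 0.93, 0, 0, 0, 87.8, -0.27, -1, 0, 0, 0, -0.12, 87.8, -0.27, -1, 0, 0, 0, -0.12, 87.8, -0.27, -1, 0, 0, 0, -0.12, 87.8, -0.27, -1, 0, 0, 0, -0.12, 87.8, -0.27, -1, 0, 0, 0, -0.12, 87.8, -0.27, -1, 0, 0, 0, -0.12, 87.8, -0.27, -1, 0, 0, 0, -0.12, 87.8, -0.27, -1, 0, 0, 0, -0.12, 87.8, -0.27, -1, 0, 0, 0, -0.12, 87.8]
}}

```text
clock: 13.12
position: [0.5134, 0.1639, 0.172]
orientation: [0.967, 0.254, 0.002, -0.0]
ft_force: [-0.8, -0.0, 0.3]
grip_width: 0.0878
grasp_force: 0.0
```

Emit:
{"api": "carry_out", "payload": {
  "moves": [-0.27, -1, 0, 0, 0, -0.12, 87.8, -0.27, -1, 0, 0, 0, -0.12, 87.8, -0.27, -1, 0, 0, 0, -0.12, 87.8, -0.28, -1, 0, 0, 0, 0, 87.8, -0.28, -1, 0, 0, 0, 0, 87.8, -0.28, -1, 0, 0, 0, 0, 87.8, -0.28, -1, 0, 0, 0, 0, 87.8, -0.28, -1, 0, 0, 0, 0, 87.8, -0.28, -1, 0, 0, 0, 0, 87.8, 0, -0.14, 0, 0, 0, 0, 87.8, 0, 0, -0.9, 0, 0, 0, 87.8, 0, 0, -0.9, 0, 0, 0, 87.8]
}}

```text
clock: 14.12
position: [0.4532, -0.0645, 0.1271]
orientation: [0.997, 0.078, 0.003, 0.001]
ft_force: [0.3, -0.2, -0.1]
grip_width: 0.0876
grasp_force: 0.0
```

Emit:
{"api": "carry_out", "payload": {
  "moves": [0, 0, -0.9, 0, 0, 0, 87.8, 0, 0, -0.9, 0, 0, 0, 87.8, 0, 0, -0.8, 0, 0, 0, 87.8, 0, 0, -0.6, 0, 0, 0, 87.8, 0, 0, -0.4, 0, 0, 0, 87.8, 0, 0, -0.3, 0, 0, 0, 87.8, 0, 0, -0.2, 0, 0, 0, 87.8, 0, 0, -0.1, 0, 0, 0, 87.8]
}}

```text
clock: 14.78
position: [0.4512, -0.0637, 0.0202]
orientation: [0.997, 0.079, 0.0, 0.0]
ft_force: [-1.0, 0.2, 0.2]
grip_width: 0.0879
grasp_force: 0.0
```

Emit:
{"api": "carry_out", "payload": {
  "moves": [0, 0, 0, 0, 0, 0, 25, 0, 0, 0, 0, 0, 0, 25, 0, 0, 0, 0, 0, 0, 25, 0, 0, 0, 0, 0, 0, 25, 0, 0, 0, 0, 0, 0, 25, 0, 0, 0, 0, 0, 0, 25],
  "force": 35
}}

```text
clock: 15.28
position: [0.4509, -0.0638, 0.0205]
orientation: [0.997, 0.079, 0.0, 0.0]
ft_force: [-0.5, -0.2, 0.9]
grip_width: 0.0515
grasp_force: 0.0
```

The fingers only close about 6 mm per row, so the lift came too early. I'll keep closing.

Emit:
{"api": "carry_out", "payload": {
  "moves": [0, 0, 0, 0, 0, 0, 25, 0, 0, 0, 0, 0, 0, 25, 0, 0, 0, 0, 0, 0, 25, 0, 0, 0, 0, 0, 0, 25, 0, 0, 0.4, 0, 0, 0, 25, 0, 0, 0.8, 0, 0, 0, 25, 0, 0, 0.8, 0, 0, 0, 25, 0, 0, 0.8, 0, 0, 0, 25, 0, 0, 0.8, 0, 0, 0, 25, 0, 0, 0.8, 0, 0, 0, 25, 0, 0, 0.8, 0, 0, 0, 25, 0, 0, 0.8, 0, 0, 0, 25]
}}

```text
clock: 16.28
position: [0.45, -0.0636, 0.1716]
orientation: [0.997, 0.079, -0.0, -0.0]
ft_force: [0.5, -0.5, -1.9]
grip_width: 0.0398
grasp_force: 35.0
```

Emit:
{"api": "carry_out", "payload": {
  "moves": [0.27, 1, 0, 0, 0, 0.12, 25, 0.27, 1, 0, 0, 0, 0.12, 25, 0.27, 1, 0, 0, 0, 0.12, 25, 0.27, 1, 0, 0, 0, 0.12, 25, 0.27, 1, 0, 0, 0, 0.12, 25, 0.27, 1, 0, 0, 0, 0.12, 25, 0.27, 1, 0, 0, 0, 0.12, 25, 0.27, 1, 0, 0, 0, 0.12, 25, 0.27, 1, 0, 0, 0, 0.12, 25, 0.27, 1, 0, 0, 0, 0.12, 25, 0.27, 1, 0, 0, 0, 0.12, 25, 0.27, 1, 0, 0, 0, 0.12, 25]
}}

```text
clock: 17.28
position: [0.5313, 0.2374, 0.1705]
orientation: [0.695, 0.719, -0.0, -0.0]
ft_force: [0.5, 0.2, -1.8]
grip_width: 0.0397
grasp_force: 34.9
```

Emit:
{"api": "carry_out", "payload": {
  "moves": [0.24, 0.88, 0, 0, 0, 0, 25, 0.24, 0.88, 0, 0, 0, 0, 25, 0.24, 0.88, 0, 0, 0, 0, 25, 0.24, 0.88, 0, 0, 0, 0, 25, 0.24, 0.88, 0, 0, 0, 0, 25, 0.24, 0.88, 0, 0, 0, 0, 25, 0.24, 0.86, 0, 0, 0, 0, 25, 0, 0, -0.8, 0, 0, 0, 25, 0, 0, -0.8, 0, 0, 0, 25, 0, 0, -0.8, 0, 0, 0, 25, 0, 0, -0.4, 0, 0, 0, 25, 0, 0, 0, 0, 0, 0, 25]
}}

```text
clock: 18.28
position: [0.5717, 0.3885, 0.0975]
orientation: [0.697, 0.717, -0.003, -0.001]
ft_force: [-0.4, -0.7, -1.8]
grip_width: 0.0399
grasp_force: 35.0
```

```bash
python3 - <<'E'
from h import *
print(yawnow()); f,p=grab("wrist","5w.png")
E
```

```text
(array([0.57172045, 0.38853746, 0.09750671]), np.float64(1.6067255359328851), array([-0.00463338, -0.00303679, -0.99998465]))
```

View pics/5w.png

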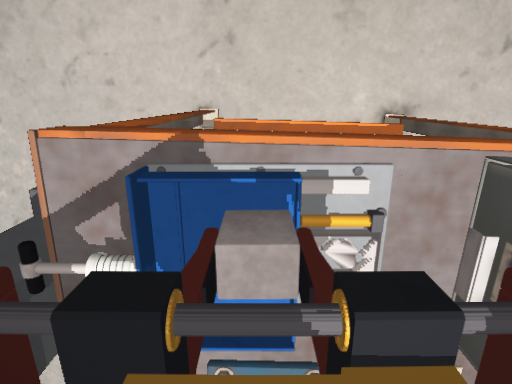

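Emit:
{"api": "carry_out", "payload": {
  "moves": [0, 0, -0.6, 0, 0, 0, 25, 0, 0, -0.5, 0, 0, 0, 25, 0, 0, -0.4, 0, 0, 0, 25, 0, 0, -0.3, 0, 0, 0, 25, 0, 0, -0.2, 0, 0, 0, 25, 0, 0, -0.13, 0, 0, 0, 25, 0, 0, -0.05, 0, 0, 0, 25, 0, 0, 0, 0, 0, 0, 25, 0, 0, 0, 0, 0, 0, 25]
}}

```text
clock: 19.08
position: [0.574, 0.39, 0.046]
orientation: [0.697, 0.717, 0.0, 0.0]
ft_force: [0.8, -0.4, -2.0]
grip_width: 0.0398
grasp_force: 35.0
```

```bash
python3 - <<'E'
from h import *
print(yawnow(),read_state()["ft_force"]); f,p=grab("wrist"); c=blobs(p,masks(p)['blue'],(100,100,400,384),300)
h=cv2.cvtColor(p,cv2.COLOR_RGB2HSV); cv2.imwrite("pics/6w.png",cv2.resize(p[150:384,110:410,::-1],(750,585),interpolation=cv2.INTER_CUBIC))
E
```

```text
(array([0.57396311, 0.3899746 , 0.04604359]), np.float64(1.6042372917116188), array([ 5.48192036e-04,  3.72457162e-04, -9.99999780e-01])) [ 0.75415318 -0.40627077 -1.97012601]
```

View pics/6w.png

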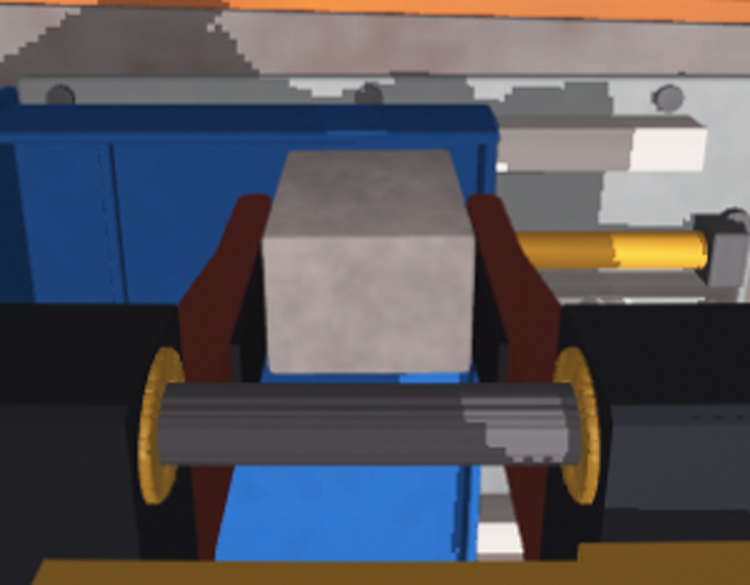

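Emit:
{"api": "carry_out", "payload": {
  "moves": [0, 0, 0, 0, 0, 0, 58, 0, 0, 0, 0, 0, 0, 58, 0, 0, 0, 0, 0, 0, 58, 0, 0, 0.5, 0, 0, 0, 70, 0, 0, 0.9, 0, 0, 0, 70, 0, 0, 0.9, 0, 0, 0, 70, 0, 0, 0.9, 0, 0, 0, 70, 0, 0, 0.9, 0, 0, 0, 70, 0, 0, 0.9, 0, 0, 0, 70, -0.27, -1, 0, 0, 0, -0.05, 70, -0.27, -1, 0, 0, 0, -0.05, 70, -0.27, -1, 0, 0, 0, -0.05, 70]
}}

```text
clock: 20.13
position: [0.5535, 0.3145, 0.1725]
orientation: [0.749, 0.662, 0.001, 0.0]
ft_force: [0.0, -0.9, -0.3]
grip_width: 0.0703
grasp_force: 0.0
```

Emit:
{"api": "carry_out", "payload": {
  "moves": [-0.27, -1, 0, 0, 0, -0.04, 70, -0.27, -1, 0, 0, 0, -0.04, 70, -0.27, -1, 0, 0, 0, -0.04, 70, -0.27, -1, 0, 0, 0, -0.04, 70, -0.27, -1, 0, 0, 0, -0.04, 70, -0.27, -1, 0, 0, 0, -0.04, 70, -0.27, -1, 0, 0, 0, -0.04, 70, -0.27, -1, 0, 0, 0, -0.04, 70, -0.27, -1, 0, 0, 0, -0.04, 70, -0.27, -1, 0, 0, 0, -0.04, 70, -0.27, -1, 0, 0, 0, -0.04, 70, -0.27, -1, 0, 0, 0, -0.04, 70]
}}

```text
clock: 21.13
position: [0.4723, 0.0137, 0.1718]
orientation: [0.885, 0.465, 0.001, 0.0]
ft_force: [0.1, -0.9, 0.3]
grip_width: 0.0699
grasp_force: 0.0
```

Emit:
{"api": "carry_out", "payload": {
  "moves": [-0.25, -0.95, 0, 0, 0, 0, 70, -0.25, -0.95, 0, 0, 0, 0, 70, -0.25, -0.95, 0, 0, 0, 0, 70, -0.25, -0.95, 0, 0, 0, 0, 70, -0.25, -0.95, 0, 0, 0, 0, 70, -0.25, -0.95, 0, 0, 0, 0, 70, -0.25, -0.95, 0, 0, 0, 0, 70, -0.27, -0.93, 0, 0, 0, 0, 70, 0, 0, -0.9, 0, 0, 0, 70, 0, 0, -0.9, 0, 0, 0, 70, 0, 0, -0.9, 0, 0, 0, 70, 0, 0, -0.9, 0, 0, 0, 70]
}}

```text
clock: 22.13
position: [0.4226, -0.1753, 0.081]
orientation: [0.885, 0.465, 0.001, 0.001]
ft_force: [0.6, -0.5, -0.4]
grip_width: 0.07
grasp_force: 0.0
```

Emit:
{"api": "carry_out", "payload": {
  "moves": [0, 0, -0.8, 0, 0, 0, 70, 0, 0, -0.6, 0, 0, 0, 70, 0, 0, -0.4, 0, 0, 0, 70, 0, 0, -0.3, 0, 0, 0, 70, 0, 0, -0.2, 0, 0, 0, 70, 0, 0, -0.1, 0, 0, 0, 70, 0, 0, 0, 0, 0, 0, 25, 0, 0, 0, 0, 0, 0, 25, 0, 0, 0, 0, 0, 0, 25, 0, 0, 0, 0, 0, 0, 25, 0, 0, 0, 0, 0, 0, 25, 0, 0, 0, 0, 0, 0, 25]
}}

```text
clock: 23.13
position: [0.4221, -0.1748, 0.021]
orientation: [0.885, 0.466, 0.0, 0.0]
ft_force: [-1.4, 0.7, 4.6]
grip_width: 0.0401
grasp_force: 35.0
```

Emit:
{"api": "carry_out", "payload": {
  "moves": [0, 0, 0, 0, 0, 0, 25, 0, 0, 0, 0, 0, 0, 25]
}}

```text
clock: 23.3
position: [0.4221, -0.1748, 0.021]
orientation: [0.885, 0.466, 0.0, 0.0]
ft_force: [-0.8, 0.2, 5.7]
grip_width: 0.0399
grasp_force: 35.0
```

Emit:
{"api": "carry_out", "payload": {
  "moves": [0, 0, 0.87, 0, 0, 0, 25, 0, 0, 0.87, 0, 0, 0, 25, 0, 0, 0.87, 0, 0, 0, 25, 0, 0, 0.87, 0, 0, 0, 25, 0, 0, 0.87, 0, 0, 0, 25, 0, 0, 0.87, 0, 0, 0, 25, 0, 0, 0.87, 0, 0, 0, 25, 0.29, 1, 0, 0, 0, 0, 25, 0.29, 1, 0, 0, 0, 0, 25, 0.29, 1, 0, 0, 0, 0, 25, 0.29, 1, 0, 0, 0, 0, 25, 0.29, 1, 0, 0, 0, 0, 25]
}}

```text
clock: 24.3
position: [0.4579, -0.0485, 0.1728]
orientation: [0.885, 0.466, -0.0, -0.0]
ft_force: [0.1, -0.0, -2.5]
grip_width: 0.0401
grasp_force: 35.0
```

Emit:
{"api": "carry_out", "payload": {
  "moves": [0.29, 1, 0, 0, 0, 0.0525, 25, 0.29, 1, 0, 0, 0, 0.0525, 25, 0.29, 1, 0, 0, 0, 0.0525, 25, 0.29, 1, 0, 0, 0, 0.0525, 25, 0.29, 1, 0, 0, 0, 0.0525, 25, 0.29, 1, 0, 0, 0, 0.0525, 25, 0.29, 1, 0, 0, 0, 0.0525, 25, 0.29, 1, 0, 0, 0, 0.0525, 25, 0.29, 1, 0, 0, 0, 0.0525, 25, 0.29, 1, 0, 0, 0, 0.0525, 25, 0.29, 1, 0, 0, 0, 0.0525, 25, 0.29, 1, 0, 0, 0, 0.0525, 25]
}}

```text
clock: 25.3
position: [0.5448, 0.2514, 0.1723]
orientation: [0.696, 0.718, -0.001, -0.0]
ft_force: [-0.4, 0.1, -2.7]
grip_width: 0.0402
grasp_force: 35.0
```

Emit:
{"api": "carry_out", "payload": {
  "moves": [0.295, 1, 0, 0, 0, 0, 25, 0.295, 1, 0, 0, 0, 0, 25, 0.295, 1, 0, 0, 0, 0, 25, 0.295, 1, 0, 0, 0, 0, 25, 0, 0.2, 0, 0, 0, 0, 25, 0, 0, -0.8, 0, 0, 0, 25, 0, 0, -0.9, 0, 0, 0, 25, 0, 0, -0.9, 0, 0, 0, 25, 0, 0, -0.7, 0, 0, 0, 25, 0, 0, -0.5, 0, 0, 0, 25, 0, 0, -0.4, 0, 0, 0, 25, 0, 0, -0.3, 0, 0, 0, 25]
}}

```text
clock: 26.3
position: [0.5743, 0.3548, 0.0593]
orientation: [0.697, 0.717, -0.001, -0.0]
ft_force: [0.2, -0.8, -1.5]
grip_width: 0.0396
grasp_force: 35.0
```

Emit:
{"api": "carry_out", "payload": {
  "moves": [0, 0, -0.3, 0, 0, 0, 25, 0, 0, -0.17, 0, 0, 0, 25, 0, 0, -0.1, 0, 0, 0, 25, 0, 0, 0, 0, 0, 0, 25, 0, 0, 0, 0, 0, 0, 25, 0, 0, 0, 0, 0, 0, 58, 0, 0, 0, 0, 0, 0, 58, 0, 0, 0, 0, 0, 0, 58, 0, 0, 0.6, 0, 0, 0, 70, 0, 0, 0.9, 0, 0, 0, 70, 0, 0, 0.9, 0, 0, 0, 70, 0, 0, 0.9, 0, 0, 0, 70]
}}

```text
clock: 27.3
position: [0.5748, 0.3553, 0.1308]
orientation: [0.697, 0.717, 0.0, 0.0]
ft_force: [0.7, 0.2, 1.1]
grip_width: 0.07
grasp_force: 0.0
```

Emit:
{"api": "carry_out", "payload": {
  "moves": [0, 0, 0.9, 0, 0, 0, 70, 0, 0, 0.9, 0, 0, 0, 70, -0.23, -1, 0, 0, 0, -0.06, 70, -0.23, -1, 0, 0, 0, -0.06, 70, -0.23, -1, 0, 0, 0, -0.06, 70, -0.23, -1, 0, 0, 0, -0.06, 70, -0.23, -1, 0, 0, 0, -0.06, 70, -0.23, -1, 0, 0, 0, -0.06, 70, -0.23, -1, 0, 0, 0, -0.06, 70, -0.23, -1, 0, 0, 0, -0.06, 70, -0.23, -1, 0, 0, 0, -0.06, 70, -0.23, -1, 0, 0, 0, -0.06, 70]
}}

```text
clock: 28.3
position: [0.5171, 0.1042, 0.1751]
orientation: [0.879, 0.478, 0.001, 0.0]
ft_force: [-0.0, -0.8, 0.5]
grip_width: 0.0699
grasp_force: 0.0
```

Emit:
{"api": "carry_out", "payload": {
  "moves": [-0.23, -1, 0, 0, 0, -0.0388, 70, -0.23, -1, 0, 0, 0, -0.0388, 70, -0.23, -1, 0, 0, 0, -0.0388, 70, -0.23, -1, 0, 0, 0, -0.0388, 70, -0.23, -1, 0, 0, 0, -0.0388, 70, -0.23, -1, 0, 0, 0, -0.0388, 70, -0.23, -1, 0, 0, 0, -0.0388, 70, -0.23, -1, 0, 0, 0, -0.0388, 70, -0.23, -1, 0, 0, 0, -0.0388, 70, -0.23, -1, 0, 0, 0, -0.0388, 70, -0.23, -1, 0, 0, 0, -0.0388, 70, -0.23, -1, 0, 0, 0, -0.0388, 70]
}}

```text
clock: 29.3
position: [0.4481, -0.1961, 0.1751]
orientation: [0.965, 0.263, 0.001, 0.001]
ft_force: [0.1, 0.1, 1.4]
grip_width: 0.0699
grasp_force: 0.0
```

Emit:
{"api": "carry_out", "payload": {
  "moves": [-0.234, -1, 0, 0, 0, 0, 70, -0.234, -1, 0, 0, 0, 0, 70, -0.234, -1, 0, 0, 0, 0, 70, -0.234, -1, 0, 0, 0, 0, 70, -0.234, -1, 0, 0, 0, 0, 70, 0, -0.42, 0, 0, 0, 0, 70, 0, 0, -0.9, 0, 0, 0, 70, 0, 0, -0.9, 0, 0, 0, 70, 0, 0, -0.9, 0, 0, 0, 70, 0, 0, -0.9, 0, 0, 0, 70, 0, 0, -0.8, 0, 0, 0, 70, 0, 0, -0.6, 0, 0, 0, 70]
}}

```text
clock: 30.3
position: [0.419, -0.3297, 0.048]
orientation: [0.965, 0.263, -0.0, -0.0]
ft_force: [-0.1, -0.0, -0.2]
grip_width: 0.0705
grasp_force: 0.0
```

Emit:
{"api": "carry_out", "payload": {
  "moves": [0, 0, -0.4, 0, 0, 0, 70, 0, 0, -0.3, 0, 0, 0, 70, 0, 0, -0.2, 0, 0, 0, 70, 0, 0, -0.15, 0, 0, 0, 70, 0, 0, -0.05, 0, 0, 0, 25, 0, 0, 0, 0, 0, 0, 25, 0, 0, 0, 0, 0, 0, 25, 0, 0, 0, 0, 0, 0, 25, 0, 0, 0, 0, 0, 0, 25, 0, 0, 0, 0, 0, 0, 25, 0, 0, 0, 0, 0, 0, 25, 0, 0, 0, 0, 0, 0, 25]
}}

```text
clock: 31.3
position: [0.4191, -0.3304, 0.0216]
orientation: [0.965, 0.263, 0.0, 0.0]
ft_force: [-1.5, 0.6, 5.4]
grip_width: 0.0399
grasp_force: 35.0
```

Emit:
{"api": "carry_out", "payload": {
  "moves": [0, 0, 0.87, 0, 0, 0, 25, 0, 0, 0.87, 0, 0, 0, 25, 0, 0, 0.87, 0, 0, 0, 25, 0, 0, 0.87, 0, 0, 0, 25, 0, 0, 0.87, 0, 0, 0, 25, 0, 0, 0.87, 0, 0, 0, 25, 0, 0, 0.87, 0, 0, 0, 25, 0.24, 1, 0, 0, 0, 0, 25, 0.24, 1, 0, 0, 0, 0, 25, 0.24, 1, 0, 0, 0, 0, 25, 0.24, 1, 0, 0, 0, 0, 25, 0.24, 1, 0, 0, 0, 0, 25]
}}

```text
clock: 32.3
position: [0.4485, -0.2039, 0.173]
orientation: [0.965, 0.263, -0.0, -0.0]
ft_force: [0.6, 0.6, -2.3]
grip_width: 0.04
grasp_force: 35.0
```

Emit:
{"api": "carry_out", "payload": {
  "moves": [0.24, 1, 0, 0, 0, 0.06, 25, 0.24, 1, 0, 0, 0, 0.06, 25, 0.24, 1, 0, 0, 0, 0.06, 25, 0.24, 1, 0, 0, 0, 0.06, 25, 0.24, 1, 0, 0, 0, 0.06, 25, 0.24, 1, 0, 0, 0, 0.06, 25, 0.24, 1, 0, 0, 0, 0.06, 25, 0.24, 1, 0, 0, 0, 0.06, 25, 0.24, 1, 0, 0, 0, 0.06, 25, 0.24, 1, 0, 0, 0, 0.06, 25, 0.24, 1, 0, 0, 0, 0.06, 25, 0.24, 1, 0, 0, 0, 0.06, 25]
}}

```text
clock: 33.3
position: [0.5205, 0.096, 0.1729]
orientation: [0.809, 0.588, -0.0, -0.0]
ft_force: [0.8, 0.6, -2.7]
grip_width: 0.0398
grasp_force: 35.0
```

Emit:
{"api": "carry_out", "payload": {
  "moves": [0.243, 1, 0, 0, 0, 0.0384, 25, 0.243, 1, 0, 0, 0, 0.0384, 25, 0.243, 1, 0, 0, 0, 0.0384, 25, 0.243, 1, 0, 0, 0, 0.0384, 25, 0.243, 1, 0, 0, 0, 0.0384, 25, 0.243, 1, 0, 0, 0, 0.0384, 25, 0.243, 1, 0, 0, 0, 0.0384, 25, 0.243, 1, 0, 0, 0, 0.0384, 25, 0.246, 1, 0, 0, 0, 0.0384, 25, 0, 0.06, -0.6, 0, 0, 0, 25, 0, 0, -0.9, 0, 0, 0, 25, 0, 0, -0.9, 0, 0, 0, 25]
}}

```text
clock: 34.3
position: [0.5755, 0.322, 0.1126]
orientation: [0.697, 0.717, 0.0, 0.0]
ft_force: [0.5, 0.8, -3.0]
grip_width: 0.0399
grasp_force: 35.0
```

Emit:
{"api": "carry_out", "payload": {
  "moves": [0, 0, -0.8, 0, 0, 0, 25, 0, 0, -0.6, 0, 0, 0, 25, 0, 0, -0.5, 0, 0, 0, 25, 0, 0, -0.3, 0, 0, 0, 25, 0, 0, 0, 0, 0, 0, 25]
}}

```text
clock: 34.72
position: [0.5745, 0.3206, 0.0564]
orientation: [0.697, 0.717, -0.002, -0.001]
ft_force: [0.0, 0.1, -2.6]
grip_width: 0.04
grasp_force: 35.0
```

```bash
python3 - <<'E'
from h import *
print(yawnow()); f,p=grab("wrist","7w.png")
f,p=grab("top"); m=masks(p)
for c in blobs(p,m['steel'],(225,190,400,256),50): print(cv2.contourArea(c),rect(f,c,.05),rect(f,c,.014))
E
```

```text
(array([0.57450612, 0.32060751, 0.05636829]), np.float64(1.6027243189795508), array([-0.00294191, -0.00158782, -0.99999441]))
257.5 [467.1  45.9 122.6  20.6   3.6] [467.5  46.9 126.   21.2   3.6]
122.0 [ 511.8 -277.5   38.1   27.3   25.4] [ 513.5 -285.7   39.2   28.    25.4]
```

View pics/7w.png

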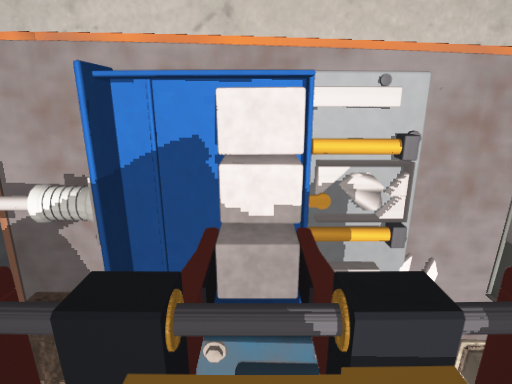

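Emit:
{"api": "carry_out", "payload": {
  "moves": [0, 0, -0.3, 0, 0, 0, 25, 0, 0, -0.15, 0, 0, 0, 25, 0, 0, -0.05, 0, 0, 0, 25, 0, 0, 0, 0, 0, 0, 25, 0, 0, 0, 0, 0, 0, 25, 0, 0, 0, 0, 0, 0, 58, 0, 0, 0, 0, 0, 0, 58, 0, 0, 0, 0, 0, 0, 58, 0, 0, 0.6, 0, 0, 0, 58, 0, 0, 0.9, 0, 0, 0, 58, 0, 0, 0.9, 0, 0, 0, 58, 0, 0, 0.9, 0, 0, 0, 58]
}}

```text
clock: 35.82
position: [0.5758, 0.3213, 0.1305]
orientation: [0.697, 0.717, 0.0, 0.0]
ft_force: [-0.3, -0.1, -0.6]
grip_width: 0.0577
grasp_force: 0.0
```

Emit:
{"api": "carry_out", "payload": {
  "moves": [0, 0, 0.9, 0, 0, 0, 52, 0, 0, 0.9, 0, 0, 0, 52, -0.11, -1, 0, 0, 0, 0.02, 52, -0.11, -1, 0, 0, 0, 0.02, 52, -0.11, -1, 0, 0, 0, 0.02, 52, -0.11, -1, 0, 0, 0, 0.02, 52, -0.11, -1, 0, 0, 0, 0.02, 52, -0.11, -1, 0, 0, 0, 0.02, 52, -0.11, -1, 0, 0, 0, 0.02, 52, -0.11, -1, 0, 0, 0, 0.02, 52, -0.11, -1, 0, 0, 0, 0.02, 52, -0.11, -1, 0, 0, 0, 0.02, 52]
}}

```text
clock: 36.82
position: [0.5482, 0.0702, 0.1749]
orientation: [0.622, 0.783, 0.001, 0.001]
ft_force: [-0.4, -0.5, -0.2]
grip_width: 0.052
grasp_force: 0.0
```

Emit:
{"api": "carry_out", "payload": {
  "moves": [-0.11, -1, 0, 0, 0, 0.018, 52, -0.11, -1, 0, 0, 0, 0.018, 52, -0.11, -1, 0, 0, 0, 0.018, 52, -0.11, -1, 0, 0, 0, 0.018, 52, -0.11, -1, 0, 0, 0, 0.018, 52, -0.11, -1, 0, 0, 0, 0.018, 52, -0.11, -1, 0, 0, 0, 0.018, 52, -0.11, -1, 0, 0, 0, 0.018, 52, -0.11, -1, 0, 0, 0, 0.018, 52, -0.11, -1, 0, 0, 0, 0.018, 52, -0.11, -1, 0, 0, 0, 0.018, 52, -0.11, -1, 0, 0, 0, 0.018, 52]
}}

```text
clock: 37.82
position: [0.5152, -0.2301, 0.1749]
orientation: [0.534, 0.846, 0.0, 0.001]
ft_force: [0.3, -0.1, 0.1]
grip_width: 0.0519
grasp_force: 0.0
```

Emit:
{"api": "carry_out", "payload": {
  "moves": [-0.1, -1, 0, 0, 0, 0, 52, -0.05, -0.92, 0, 0, 0, 0, 52, 0, 0, -0.9, 0, 0, 0, 52, 0, 0, -0.9, 0, 0, 0, 52, 0, 0, -0.9, 0, 0, 0, 52, 0, 0, 0, 0, 0, 0, 52, 0, 0, 0, 0, 0, 0, 52]
}}

```text
clock: 38.4
position: [0.511, -0.2765, 0.1062]
orientation: [0.534, 0.845, -0.0, -0.001]
ft_force: [0.3, -0.3, -0.4]
grip_width: 0.052
grasp_force: 0.0
```

```bash
python3 - <<'E'
from h import *
pos,y,_=yawnow(); print(pos,y); f,p=grab("wrist")
q=p.copy()
a=np.radians(y)
for s in(1,-1):
  for z,c in((.025,(255,0,0)),):
    P=[[pos[0]+s*d*np.cos(a)-e*np.sin(a),pos[1]+s*d*np.sin(a)+e*np.cos(a),z] for d,e in((.026,-.01),(.026,.01),(.040,.01),(.040,-.01))]
    cv2.polylines(q,[np.int32(proj(f,P))],True,c,1)
cv2.imwrite("pics/8w.png",cv2.resize(q[:,:,::-1],(800,600)))
E
```

```text
[ 0.51100321 -0.2765336   0.10617817] 25.4323362843395
```

View pics/8w.png

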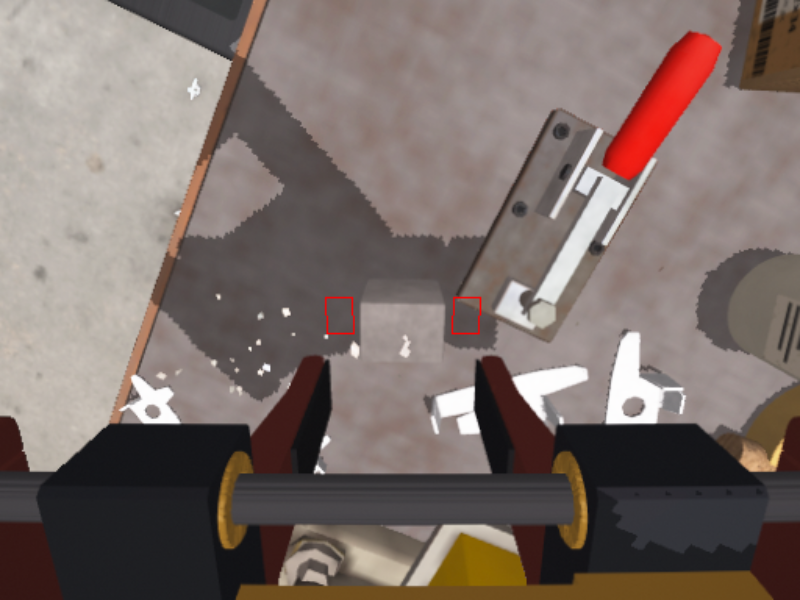

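Block 4 is at (402,330) in the 800-px wrist view, centred between the predicted finger footprints (red quads). The clamp plate's corner at (467,300) is low, so I'll grip a bit higher.

Emit:
{"api": "carry_out", "payload": {
  "moves": [0, 0, -0.9, 0, 0, 0, 52, 0, 0, -0.8, 0, 0, 0, 52, 0, 0, -0.6, 0, 0, 0, 52, 0, 0, -0.4, 0, 0, 0, 52, 0, 0, -0.25, 0, 0, 0, 52, 0, 0, -0.15, 0, 0, 0, 52, 0, 0, -0.08, 0, 0, 0, 52, 0, 0, 0, 0, 0, 0, 25, 0, 0, 0, 0, 0, 0, 25, 0, 0, 0, 0, 0, 0, 25, 0, 0, 0, 0, 0, 0, 25, 0, 0, 0, 0, 0, 0, 25]
}}

```text
clock: 39.45
position: [0.5118, -0.277, 0.0271]
orientation: [0.534, 0.845, -0.0, 0.001]
ft_force: [-0.2, 0.5, 4.5]
grip_width: 0.04
grasp_force: 34.9
```

Emit:
{"api": "carry_out", "payload": {
  "moves": [0, 0, 0.87, 0, 0, 0, 25, 0, 0, 0.87, 0, 0, 0, 25, 0, 0, 0.87, 0, 0, 0, 25, 0, 0, 0.87, 0, 0, 0, 25, 0, 0, 0.87, 0, 0, 0, 25, 0, 0, 0.87, 0, 0, 0, 25, 0, 0, 0.87, 0, 0, 0, 25, 0.1, 1, 0, 0, 0, 0, 25, 0.1, 1, 0, 0, 0, 0, 25, 0.1, 1, 0, 0, 0, 0, 25, 0.1, 1, 0, 0, 0, 0, 25, 0.1, 1, 0, 0, 0, 0, 25]
}}

```text
clock: 40.45
position: [0.5233, -0.1505, 0.1784]
orientation: [0.534, 0.845, -0.0, -0.0]
ft_force: [0.0, 0.1, -3.6]
grip_width: 0.04
grasp_force: 34.9
```

Emit:
{"api": "carry_out", "payload": {
  "moves": [0.12, 1, 0, 0, 0, -0.0347, 25, 0.12, 1, 0, 0, 0, -0.0347, 25, 0.12, 1, 0, 0, 0, -0.0347, 25, 0.12, 1, 0, 0, 0, -0.0347, 25, 0.12, 1, 0, 0, 0, -0.0347, 25, 0.12, 1, 0, 0, 0, -0.0347, 25, 0.12, 1, 0, 0, 0, -0.0347, 25, 0.12, 1, 0, 0, 0, -0.0347, 25, 0.12, 1, 0, 0, 0, -0.0347, 25, 0.12, 1, 0, 0, 0, -0.0347, 25, 0.12, 1, 0, 0, 0, -0.0347, 25, 0.12, 1, 0, 0, 0, -0.0347, 25]
}}

```text
clock: 41.45
position: [0.5594, 0.1494, 0.1782]
orientation: [0.698, 0.716, -0.0, -0.0]
ft_force: [-0.2, -0.2, -2.7]
grip_width: 0.0399
grasp_force: 34.9
```

Emit:
{"api": "carry_out", "payload": {
  "moves": [0.13, 1, 0, 0, 0, 0, 25, 0.13, 1, 0, 0, 0, 0, 25, 0.13, 1, 0, 0, 0, 0, 25, 0.13, 1, 0, 0, 0, 0, 25, 0.13, 1, 0, 0, 0, 0, 25, 0, 0.54, 0, 0, 0, 0, 25, 0, 0, -0.8, 0, 0, 0, 25, 0, 0, -0.9, 0, 0, 0, 25, 0, 0, -0.9, 0, 0, 0, 25, 0, 0, -0.7, 0, 0, 0, 25, 0, 0, -0.5, 0, 0, 0, 25, 0, 0, -0.3, 0, 0, 0, 25]
}}

```text
clock: 42.45
position: [0.575, 0.286, 0.0742]
orientation: [0.697, 0.717, -0.001, -0.0]
ft_force: [-0.2, -0.2, -2.6]
grip_width: 0.0396
grasp_force: 34.9
```

```bash
python3 - <<'E'
from h import *
print(yawnow()); f,p=grab("wrist","9w.png")
E
```

```text
(array([0.57502095, 0.28595386, 0.0741762 ]), np.float64(1.5725523682769156), array([-0.00270103, -0.0013496 , -0.99999544]))
```

View pics/9w.png

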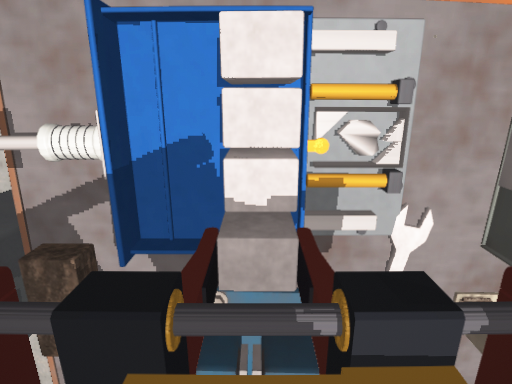

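Emit:
{"api": "carry_out", "payload": {
  "moves": [0, 0, -0.35, 0, 0, 0, 25, 0, 0, -0.3, 0, 0, 0, 25, 0, 0, -0.2, 0, 0, 0, 25, 0, 0, -0.1, 0, 0, 0, 25, 0, 0, -0.04, 0, 0, 0, 25, 0, 0, 0, 0, 0, 0, 25, 0, 0, 0, 0, 0, 0, 25]
}}

```text
clock: 43.08
position: [0.5764, 0.2869, 0.0518]
orientation: [0.697, 0.717, 0.0, 0.0]
ft_force: [-0.1, 0.2, -2.9]
grip_width: 0.0398
grasp_force: 34.9
```

```bash
python3 - <<'E'
from h import *
print(yawnow()); f,p=grab("top"); m=masks(p)
for c in blobs(p,m['steel'],(225,190,400,256),50): print(cv2.contourArea(c),rect(f,c,.014))
E
```

```text
(array([0.57642147, 0.28692766, 0.05176854]), np.float64(1.5843345272255722), array([ 5.38078188e-04,  2.57497788e-04, -9.99999822e-01]))
255.5 [467.5  46.9 126.   21.2   3.6]
```

Emit:
{"api": "carry_out", "payload": {
  "moves": [0, 0, 0, 0, 0, 0, 58, 0, 0, 0, 0, 0, 0, 58, 0, 0, 0, 0, 0, 0, 58, 0, 0, 0.6, 0, 0, 0, 58, 0, 0, 0.9, 0, 0, 0, 58, 0, 0, 0.9, 0, 0, 0, 58, 0, 0, 0.9, 0, 0, 0, 58, 0, 0, 0.9, 0, 0, 0, 58, -0.33, -0.75, 0, 0, 0, -0.118, 40, -0.33, -0.75, 0, 0, 0, -0.118, 40, -0.33, -0.75, 0, 0, 0, -0.118, 40, -0.33, -0.75, 0, 0, 0, -0.118, 40]
}}

```text
clock: 44.13
position: [0.5431, 0.2113, 0.158]
orientation: [0.847, 0.532, 0.001, 0.0]
ft_force: [-0.4, -0.7, -0.7]
grip_width: 0.0402
grasp_force: 0.0
```

Emit:
{"api": "carry_out", "payload": {
  "moves": [-0.33, -0.73, 0, 0, 0, -0.118, 40, -0.33, -0.73, 0, 0, 0, -0.118, 40, -0.33, -0.73, 0, 0, 0, -0.118, 40, -0.33, -0.73, 0, 0, 0, -0.118, 40, -0.33, -0.73, 0, 0, 0, -0.118, 40, -0.33, -0.73, 0, 0, 0, -0.118, 40, -0.33, -0.73, 0, 0, 0, -0.118, 40, -0.33, -0.73, 0, 0, 0, -0.118, 40, -0.33, -0.73, 0, 0, 0, -0.118, 40, -0.07, -0.03, 0, 0, 0, 0, 40, 0, 0, 0, 0, 0, 0, 40, 0, 0, 0, 0, 0, 0, 40]
}}

```text
clock: 45.13
position: [0.468, 0.0471, 0.1573]
orientation: [0.999, 0.033, 0.001, -0.0]
ft_force: [0.7, 0.5, -0.4]
grip_width: 0.0401
grasp_force: 0.0
```

```bash
python3 - <<'E'
from h import *
pos,y,_=yawnow(); print(pos,y); f,p=grab("wrist"); m=masks(p)
for c in blobs(p,m['steel'],(100,50,420,384),300): print(cv2.boundingRect(c),rect(f,c,.014))
print(proj(f,[[.4675,.0469,.014]]))
f,p=grab("top"); m=masks(p)
for c in blobs(p,m['steel'],(100,165,280,256),40): print(cv2.boundingRect(c),rect(f,c,.014),rect(f,c,.074))
E
```

```text
[0.46796567 0.04711014 0.15727728] -86.1846901129307
(216, 50, 116, 60) [569.1  39.3 102.5  50.5  84.4]
(100, 247, 93, 25) [372.6 162.3 101.1  28.1 -89.8]
(247, 119, 21, 74) [494.5  48.8  72.   19.9   3.3]
(329, 261, 91, 10) [381.  -86.8 100.6  10.9  89.8]
(100, 159, 52, 23) [471.7 178.8  51.5  14.7  82.6]
(105, 136, 18, 26) [4.932e+02 1.898e+02 2.470e+01 1.660e+01 4.000e-01]
[[257.31776939 183.43655187]]
(214, 198, 47, 43) [479.4  67.8 128.7 112.7 -85.9] [478.1  65.3 122.8 107.5 -85.9]
(266, 195, 10, 61) [461.4 -24.8 171.7  12.2   5.4] [460.9 -23.2 163.8  11.7   5.4]
(260, 196, 9, 60) [460.1  -8.4 168.3  10.9   5.1] [459.7  -7.5 160.6  10.4   5.1]
(202, 200, 5, 56) [455.6 160.9 155.7  10.6  -1.2] [455.4 154.1 148.6  10.1  -1.2]
(208, 200, 5, 56) [455.5 145.8 155.6  10.5  -1.1] [455.3 139.7 148.5  10.   -1.1]
(138, 177, 11, 14) [5.814e+02 3.353e+02 3.750e+01 2.820e+01 5.000e-01] [5.755e+02 3.206e+02 3.580e+01 2.700e+01 5.000e-01]
(125, 177, 11, 14) [581.6 372.   37.5  28.2   0.6] [575.6 355.6  35.8  26.9   0.6]
(113, 178, 10, 14) [579.  407.1  37.4  25.3   0.7] [573.1 389.1  35.7  24.1   0.7]
(151, 176, 10, 15) [5.827e+02 3.000e+02 3.990e+01 2.550e+01 5.000e-01] [5.766e+02 2.869e+02 3.810e+01 2.430e+01 5.000e-01]
(252, 182, 12, 13) [571.1  13.9  33.3  32.  -26.9] [565.6  13.8  31.8  30.5 -26.9]
(230, 182, 21, 12) [569.6  59.8  58.2  30.8 -87.1] [564.2  57.7  55.6  29.4 -87.1]
(136, 219, 8, 14) [462.4 343.8  38.3  17.    5.4] [461.9 328.7  36.5  16.2   5.4]
```

Emit:
{"api": "carry_out", "payload": {
  "moves": [0, 0, -0.9, 0, 0, 0, 40, 0, 0, -0.9, 0, 0, 0, 40, 0, 0, -0.9, 0, 0, 0, 40, 0, 0, -0.9, 0, 0, 0, 40, 0, 0, -0.8, 0, 0, 0, 40, 0, 0, -0.6, 0, 0, 0, 40, 0, 0, -0.4, 0, 0, 0, 40, 0, 0, -0.3, 0, 0, 0, 40, 0, 0, -0.2, 0, 0, 0, 40, 0, 0, -0.1, 0, 0, 0, 40, 0, 0, -0.05, 0, 0, 0, 40, 0, 0, 0, 0, 0, 0, 40]
}}

```text
clock: 46.23
position: [0.4675, 0.0469, 0.0055]
orientation: [0.999, 0.032, 0.0, -0.0]
ft_force: [-0.3, -0.5, 0.4]
grip_width: 0.0401
grasp_force: 0.0
```

Emit:
{"api": "carry_out", "payload": {
  "moves": [0, 0, 0, 0, 0, 0, 10, 0, 0, 0, 0, 0, 0, 10, 0, 0, 0, 0, 0, 0, 10, 0, 0, 0, 0, 0, 0, 10, 0, 0, 0, 0, 0, 0, 10, 0, 0, 0, 0, 0, 0, 10],
  "force": 40
}}

```text
clock: 46.73
position: [0.4674, 0.0468, 0.0056]
orientation: [0.999, 0.032, 0.0, -0.0]
ft_force: [-0.7, -0.1, 5.5]
grip_width: 0.0194
grasp_force: 40.0
```

Emit:
{"api": "carry_out", "payload": {
  "moves": [0, 0, 0.88, 0, 0, 0, 10, 0, 0, 0.88, 0, 0, 0, 10, 0, 0, 0.88, 0, 0, 0, 10, 0, 0, 0.88, 0, 0, 0, 10, 0, 0, 0.88, 0, 0, 0, 10, 0, 0, 0.88, 0, 0, 0, 10, 0, 0, 0.88, 0, 0, 0, 10, 0.18, 0.9, 0, 0, 0, 0.118, 10, 0.18, 0.9, 0, 0, 0, 0.118, 10, 0.18, 0.9, 0, 0, 0, 0.118, 10, 0.18, 0.9, 0, 0, 0, 0.118, 10, 0.18, 0.9, 0, 0, 0, 0.118, 10]
}}

```text
clock: 47.73
position: [0.4891, 0.1601, 0.1587]
orientation: [0.946, 0.324, -0.001, -0.0]
ft_force: [0.6, -0.7, -3.1]
grip_width: 0.0199
grasp_force: 40.0
```

Emit:
{"api": "carry_out", "payload": {
  "moves": [0.18, 0.88, 0, 0, 0, 0.118, 10, 0.18, 0.88, 0, 0, 0, 0.118, 10, 0.18, 0.88, 0, 0, 0, 0.118, 10, 0.18, 0.88, 0, 0, 0, 0.118, 10, 0.18, 0.88, 0, 0, 0, 0.118, 10, 0.18, 0.88, 0, 0, 0, 0.118, 10, 0.18, 0.88, 0, 0, 0, 0.118, 10, 0.18, 0.88, 0, 0, 0, 0.118, 10, 0.02, 0.06, 0, 0, 0, 0, 10, 0, 0, -0.7, 0, 0, 0, 10, 0, 0, -0.8, 0, 0, 0, 10, 0, 0, -0.8, 0, 0, 0, 10]
}}

```text
clock: 48.73
position: [0.5257, 0.3364, 0.1007]
orientation: [0.698, 0.716, -0.0, 0.0]
ft_force: [0.2, 0.7, -3.9]
grip_width: 0.0194
grasp_force: 40.0
```

Emit:
{"api": "carry_out", "payload": {
  "moves": [0, 0, -0.5, 0, 0, 0, 10, 0, 0, -0.3, 0, 0, 0, 10, 0, 0, 0, 0, 0, 0, 10, 0, 0, 0, 0, 0, 0, 10]
}}

```text
clock: 49.07
position: [0.5262, 0.3366, 0.0816]
orientation: [0.697, 0.717, -0.0, -0.0]
ft_force: [0.5, 0.8, -3.5]
grip_width: 0.0198
grasp_force: 40.0
```

```bash
python3 - <<'E'
from h import *
print(yawnow()); f,p=grab("wrist","10w.png")
E
```

```text
(array([0.52619526, 0.33657604, 0.08163633]), np.float64(1.5521703169693233), array([-4.34169619e-04, -3.05794341e-04, -9.99999859e-01]))
```

View pics/10w.png

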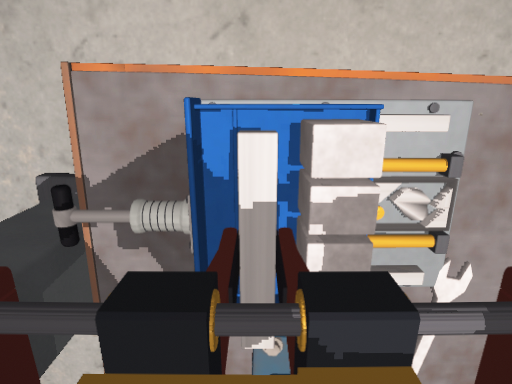

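Emit:
{"api": "carry_out", "payload": {
  "moves": [0, 0, -0.6, 0, 0, 0, 10, 0, 0, -0.5, 0, 0, 0, 10, 0, 0, -0.4, 0, 0, 0, 10, 0, 0, -0.25, 0, 0, 0, 10, 0, 0, -0.15, 0, 0, 0, 10, 0, 0, -0.1, 0, 0, 0, 10, 0, 0, 0, 0, 0, 0, 10, 0, 0, 0, 0, 0, 0, 10]
}}

```text
clock: 49.78
position: [0.5264, 0.3369, 0.0319]
orientation: [0.697, 0.717, 0.0, 0.0]
ft_force: [0.2, -0.1, -3.0]
grip_width: 0.0197
grasp_force: 40.0
```

Emit:
{"api": "carry_out", "payload": {
  "moves": [0, 0, -0.06, 0, 0, 0, 10, 0, 0, 0, 0, 0, 0, 10, 0, 0, 0, 0, 0, 0, 26, 0, 0, 0, 0, 0, 0, 26, 0, 0, 0, 0, 0, 0, 26, 0, 0, 0.3, 0, 0, 0, 26, 0, 0, 0.6, 0, 0, 0, 26, 0, 0, 0.9, 0, 0, 0, 26, 0, 0, 0.9, 0, 0, 0, 26, 0, 0, 0.9, 0, 0, 0, 87.8, 0, 0, 0.9, 0, 0, 0.1208, 87.8, 0, 0, 0.4, 0, 0, 0.1208, 87.8]
}}

```text
clock: 50.78
position: [0.5275, 0.3376, 0.1566]
orientation: [0.604, 0.797, 0.002, 0.001]
ft_force: [1.0, 0.3, 0.4]
grip_width: 0.0425
grasp_force: 0.0
```

Emit:
{"api": "carry_out", "payload": {
  "moves": [-0.09, 0, 0, 0, 0, 0.1208, 87.8, -0.09, 0, 0, 0, 0, 0.1208, 87.8, -0.09, 0, 0, 0, 0, 0.1208, 87.8, -0.09, 0, 0, 0, 0, 0.1208, 87.8, -0.09, 0, 0, 0, 0, 0.1208, 87.8, -0.09, 0, 0, 0, 0, 0.1208, 87.8, -0.09, 0, 0, 0, 0, 0.1208, 87.8, -0.09, 0, 0, 0, 0, 0.1208, 87.8, -0.09, 0, 0, 0, 0, 0.1208, 87.8, -0.09, 0, 0, 0, 0, 0.1208, 87.8, -0.1, 0, 0, 0, 0, 0.1208, 87.8, 0, 0, 0, 0, 0, 0, 87.8]
}}

```text
clock: 51.78
position: [0.5009, 0.3368, 0.1534]
orientation: [-0.016, 1.0, 0.0, 0.0]
ft_force: [-0.3, 0.4, -1.2]
grip_width: 0.0879
grasp_force: 0.0
```

```bash
python3 - <<'E'
from h import *
pos,y,_=yawnow(); print(pos,y,read_state()["grip_width"])
f,p=grab("top"); m=masks(p)
for c in blobs(p,m['steel'],(105,170,172,225),40): print(cv2.boundingRect(c),rect(f,c,.038),rect(f,c,.074))
f,p=grab("wrist","11w.png")
E
```

```text
[0.5009253  0.33680807 0.15341842] 91.81333440242169 0.08792945368495424
(138, 177, 11, 14) [5.791e+02 3.294e+02 3.690e+01 2.770e+01 5.000e-01] [5.755e+02 3.206e+02 3.580e+01 2.700e+01 5.000e-01]
(125, 177, 11, 14) [579.2 365.4  36.8  27.7   0.6] [575.6 355.6  35.8  26.9   0.6]
(151, 176, 10, 15) [5.802e+02 2.947e+02 3.920e+01 2.500e+01 5.000e-01] [5.766e+02 2.869e+02 3.810e+01 2.430e+01 5.000e-01]
(105, 197, 11, 28) [502.7 423.6  80.4  12.4  21.1] [501.2 412.1  78.2  12.1  21.1]
(113, 177, 11, 14) [578.4 398.5  36.9  25.2   6.3] [574.9 387.8  35.8  24.5   6.3]
(155, 199, 9, 7) [527.  284.6  22.4  16.8  89.7] [524.9 277.   21.8  16.3  89.7]
```

View pics/11w.png

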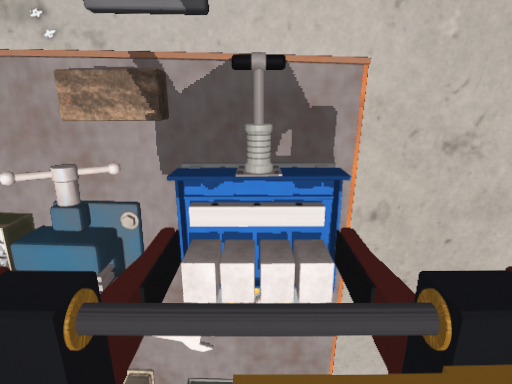

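```bash
python3 - <<'E'
from h import *
import math
F=np.array([.6013,.339]); a=.029; R=np.array([[math.cos(a),math.sin(a)],[-math.sin(a),math.cos(a)]])
def loc(P): return np.round((R@(np.array(P)[:,:2]-F).T).T*1000,1).tolist()
f,p=grab("wrist"); m=masks(p)
for c in blobs(p,m['steel'],(175,195,340,305),100):
    x,y,w,h=cv2.boundingRect(c); print((x,y,w,h))
    if w>100: print("edge",loc([[*(rect(f,c,.038)[:2]/1000),0]]),rect(f,c,.038)-[0,0,0,0,0])
gr=cv2.cvtColor(p,cv2.COLOR_RGB2HSV)
for col in(205,300):
    print(col,[ (r,int(gr[r,col,1]),int(gr[r,col,2])) for r in range(166,206,2)])
print("rows",loc(plane(f,[(205,r) for r in(168,174,180,186)],.055)),loc(plane(f,[(258,60)],.038)))
print("panel ends",loc(plane(f,[(168,175),(349,175)],.055)),"edge ends",loc(plane(f,[(189,206),(325,206)],.038)))
E
```

```text
(189, 207, 136, 20)
edge [[-75.0, 0.1]] [526.3 336.9 127.3  19.  -88.6]
(296, 263, 39, 40)
(181, 263, 36, 40)
(256, 263, 40, 40)
(220, 263, 35, 40)
205 [(166, 3, 102), (168, 157, 78), (170, 190, 74), (172, 193, 74), (174, 189, 77), (176, 197, 96), (178, 198, 121), (180, 194, 121), (182, 195, 119), (184, 194, 117), (186, 194, 117), (188, 196, 203), (190, 197, 201), (192, 197, 203), (194, 200, 171), (196, 197, 136), (198, 198, 191), (200, 198, 170), (202, 98, 102), (204, 22, 91)]
300 [(166, 20, 100), (168, 193, 74), (170, 192, 73), (172, 189, 73), (174, 197, 75), (176, 198, 107), (178, 197, 114), (180, 196, 104), (182, 198, 116), (184, 197, 115), (186, 195, 115), (188, 197, 202), (190, 197, 201), (192, 197, 203), (194, 198, 108), (196, 197, 158), (198, 197, 192), (200, 197, 114), (202, 129, 81), (204, 26, 30)]
rows [[-125.2, -43.2], [-120.0, -43.5], [-114.7, -43.8], [-109.5, -44.0]] [[-211.6, 2.0]]
panel ends [[-119.3, -75.0], [-118.5, 78.8]] edge ends [[-85.8, -62.9], [-85.1, 63.7]]
```

Emit:
{"api": "carry_out", "payload": {
  "moves": [0, 0, -0.9, 0, 0, 0, 87.8, 0, 0, -0.9, 0, 0, 0, 87.8, 0, 0, -0.8, 0, 0, 0, 87.8, 0, 0, -0.7, 0, 0, 0, 87.8, 0, 0, -0.5, 0, 0, 0, 87.8, 0, 0, -0.4, 0, 0, 0, 87.8, 0, 0, -0.3, 0, 0, 0, 87.8, 0, 0, -0.2, 0, 0, 0, 87.8, 0, 0, -0.1, 0, 0, 0, 87.8, 0, 0, -0.08, 0, 0, 0, 87.8, 0, 0, 0, 0, 0, 0, 87.8, 0, 0, 0, 0, 0, 0, 87.8]
}}

```text
clock: 52.93
position: [0.5015, 0.337, 0.0312]
orientation: [-0.014, 1.0, 0.0, 0.0]
ft_force: [0.2, 0.3, 0.3]
grip_width: 0.0877
grasp_force: 0.0
```

Emit:
{"api": "carry_out", "payload": {
  "moves": [0.12, 0.003, 0, 0, 0, 0, 87.8, 0.12, 0.003, 0, 0, 0, 0, 87.8, 0.12, 0.003, 0, 0, 0, 0, 87.8, 0.12, 0.003, 0, 0, 0, 0, 87.8, 0.12, 0.003, 0, 0, 0, 0, 87.8, 0.12, 0.003, 0, 0, 0, 0, 87.8, 0.1, 0.003, 0, 0, 0, 0, 87.8, 0.08, 0.003, 0, 0, 0, 0, 87.8, 0.06, 0.003, 0, 0, 0, 0, 87.8]
}}

```text
clock: 53.68
position: [0.5245, 0.3373, 0.0306]
orientation: [-0.013, 1.0, -0.0, -0.001]
ft_force: [-7.5, 1.8, 6.2]
grip_width: 0.0879
grasp_force: 4.1
```

Emit:
{"api": "carry_out", "payload": {
  "moves": [0.04, 0, 0, 0, 0, 0, 87.8, 0.04, 0, 0, 0, 0, 0, 87.8, 0.04, 0, 0, 0, 0, 0, 87.8]
}}

```text
clock: 53.93
position: [0.5267, 0.3373, 0.0306]
orientation: [-0.013, 1.0, -0.0, -0.002]
ft_force: [-7.8, 0.8, 6.3]
grip_width: 0.0881
grasp_force: 4.1
```

Emit:
{"api": "carry_out", "payload": {
  "moves": [0.03, 0, 0, 0, 0, 0, 87.8, 0.03, 0, 0, 0, 0, 0, 87.8]
}}

```text
clock: 54.1
position: [0.5281, 0.3374, 0.0306]
orientation: [-0.013, 1.0, -0.0, -0.002]
ft_force: [-8.8, 0.9, 6.6]
grip_width: 0.088
grasp_force: 4.1
```

```bash
cat >> h.py <<'E'
import math
F=np.array([.6013,.340]); _a=.029; R2=np.array([[math.cos(_a),math.sin(_a)],[-math.sin(_a),math.cos(_a)]])
def loc(P): return np.round((R2@(np.array(P)[:,:2]-F).T).T*1000,1).tolist()
E
python3 - <<'E'
from h import *
f,p=grab("wrist","12w.png"); pos,y,_=yawnow(); print(loc([pos]),y)
cv2.imwrite("pics/12w.png",cv2.resize(p[80:384,100:420,::-1],(800,600),cv2.INTER_CUBIC))
E
```

```text
[[-73.0, -0.5]] 91.54766034262455
```

View pics/12w.png

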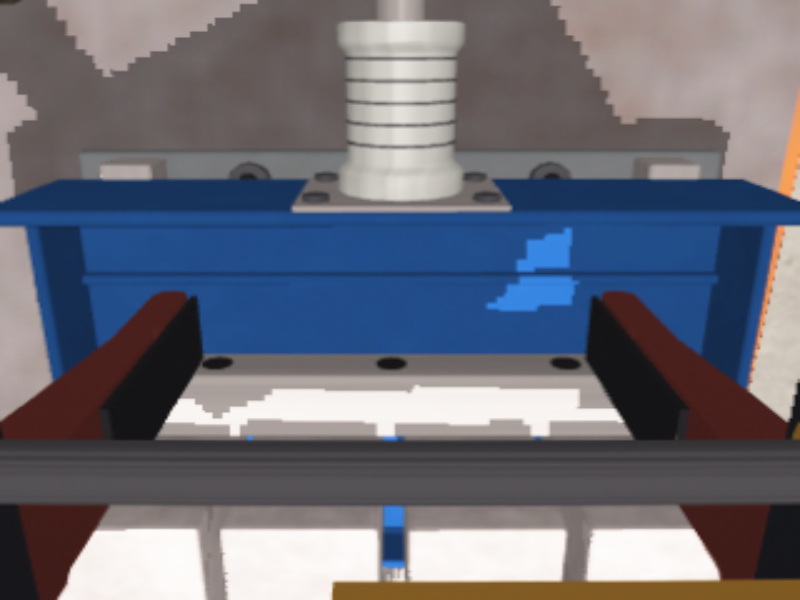

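The view shows the straightedge touching the blocks, square, under the fingers. That was my last permitted picture, so from here I measure numerically.

```bash
cat >> h.py <<'E'
def panel(f,p,cols,lo,hi,z=.055,inner=False):
    b=masks(p)['blue']; out=[]
    for c in cols:
        r=np.where(b[lo:hi,c])[0]
        if len(r): out.append((c,lo+r[0]-.5))
    return out,loc(plane(f,out,z))
E
python3 - <<'E'
from h import *
f,p=grab("wrist"); 
o,l=panel(f,p,(130,150,170,190,310,330,350,370),120,220); print(o,l)
# inner top edge & straightedge front edge profile
h=cv2.cvtColor(p,cv2.COLOR_RGB2HSV)
for c in(175,205): print([(r,*h[r,c].tolist()) for r in range(178,196)])
for c in(215,300): print([(r,*h[r,c].tolist()) for r in range(252,276,2)])
e=[(c,next(r for r in range(245,290) if h[r,c,1]<90)-.5) for c in(240,248,268,276,300)]
print(e,loc(plane(f,e,.038)))
E
```

```text
[(130, np.float64(170.5)), (150, np.float64(171.5)), (170, np.float64(170.5)), (190, np.float64(170.5)), (310, np.float64(170.5)), (330, np.float64(170.5)), (350, np.float64(170.5)), (370, np.float64(171.5))] [[-121.9, -57.6], [-121.4, -48.6], [-121.8, -39.5], [-121.8, -30.5], [-121.7, 23.3], [-121.7, 32.2], [-121.7, 41.2], [-121.2, 50.3]]
[(178, 108, 191, 91), (179, 108, 191, 92), (180, 108, 191, 92), (181, 107, 193, 91), (182, 108, 189, 93), (183, 107, 191, 91), (184, 108, 188, 91), (185, 108, 186, 89), (186, 107, 191, 99), (187, 107, 193, 120), (188, 108, 192, 134), (189, 107, 192, 138), (190, 107, 191, 140), (191, 107, 192, 138), (192, 107, 193, 135), (193, 108, 194, 129), (194, 108, 191, 119), (195, 108, 192, 125)]
[(178, 108, 191, 91), (179, 108, 191, 92), (180, 107, 192, 93), (181, 108, 192, 93), (182, 108, 188, 92), (183, 108, 188, 92), (184, 108, 188, 92), (185, 108, 191, 92), (186, 108, 193, 102), (187, 108, 195, 123), (188, 108, 191, 135), (189, 108, 191, 139), (190, 108, 194, 142), (191, 108, 193, 140), (192, 107, 193, 136), (193, 108, 194, 130), (194, 108, 193, 131), (195, 108, 193, 139)]
[(252, 108, 193, 140), (254, 108, 195, 140), (256, 108, 193, 139), (258, 108, 192, 137), (260, 8, 18, 111), (262, 8, 19, 109), (264, 4, 19, 110), (266, 8, 19, 110), (268, 7, 20, 117), (270, 5, 20, 152), (272, 9, 20, 177), (274, 9, 20, 175)]
[(252, 108, 192, 138), (254, 108, 192, 137), (256, 107, 196, 139), (258, 108, 194, 139), (260, 4, 19, 109), (262, 7, 21, 107), (264, 8, 19, 110), (266, 10, 21, 111), (268, 3, 20, 115), (270, 5, 19, 149), (272, 6, 21, 174), (274, 9, 19, 172)]
[(240, 258.5), (248, 258.5), (268, 258.5), (276, 258.5), (300, 258.5)] [[-69.2, -9.9], [-69.2, -5.6], [-69.2, 5.4], [-69.2, 9.8], [-69.2, 22.9]]
```

```bash
python3 - <<'E'
from h import *
f,p=grab("wrist"); print(loc([np.array(f["cam_to_world"])[:3,3]]))
for z,rows in((.017,(170.5,)),(.055,(170.5,180,184,186.5)),(.038,(258.5,269)),(.024,(258.5,)),(.074,(293,))):
    print(z,rows,[loc(plane(f,[(300,r)],z))[0][0] for r in rows])
print([(r,*cv2.cvtColor(p,cv2.COLOR_RGB2HSV)[r,200].tolist()) for r in range(164,180)])
E
```

```text
[[-150.6, -0.1]]
0.017 (170.5,) [-113.8]
0.055 (170.5, 180, 184, 186.5) [-121.7, -117.4, -115.5, -114.3]
0.038 (258.5, 269) [-69.2, -62.7]
0.024 (258.5,) [-61.8]
0.074 (293,) [-71.4]
[(164, 143, 11, 89), (165, 143, 12, 87), (166, 150, 9, 85), (167, 135, 7, 69), (168, 150, 15, 35), (169, 150, 15, 33), (170, 111, 111, 55), (171, 108, 173, 81), (172, 108, 187, 90), (173, 108, 191, 91), (174, 108, 189, 93), (175, 108, 195, 93), (176, 108, 189, 93), (177, 108, 192, 93), (178, 108, 192, 93), (179, 108, 190, 94)]
```

Emit:
{"api": "carry_out", "payload": {
  "moves": [0.04, 0, 0, 0, 0, 0, 87.8, 0.04, 0, 0, 0, 0, 0, 87.8, 0.04, 0, 0, 0, 0, 0, 87.8]
}}

```text
clock: 54.5
position: [0.531, 0.3374, 0.0305]
orientation: [-0.014, 1.0, -0.0, -0.002]
ft_force: [-8.6, 1.2, 5.9]
grip_width: 0.0879
grasp_force: 4.2
```

Emit:
{"api": "carry_out", "payload": {
  "moves": [0.04, 0, 0, 0, 0, 0, 87.8, 0.04, 0, 0, 0, 0, 0, 87.8]
}}

```text
clock: 54.67
position: [0.533, 0.3375, 0.0305]
orientation: [-0.013, 1.0, -0.0, -0.002]
ft_force: [-7.5, 2.3, 4.8]
grip_width: 0.0878
grasp_force: 4.2
```

```bash
python3 - <<'E'
from h import *
f,p=grab("wrist"); h=cv2.cvtColor(p,cv2.COLOR_RGB2HSV); print(yawnow()[0],loc([yawnow()[0]]),read_state()["ft_force"])
for c in(175,205,310,340):
    V=h[:,c,2].astype(int); r=next(r for r in range(165,260) if V[r]>112 and h[r,c,1]>150)-.5; print(c,r,loc(plane(f,[(c,r)],.055)))
for c in(215,300):
    r=next(r for r in range(245,290) if h[r,c,1]<90)-.5; t=next(q for q in range(int(r)+4,295) if h[q,c,2]>132)-.5; print(c,r,t,loc(plane(f,[(c,r)],.024)),loc(plane(f,[(c,t)],.038)))
E
```

```text
[0.53328823 0.33747474 0.03055239] [[-68.1, -0.6]] [-7.81868518  1.09760679  5.26787174]
175 186.5 [[-109.7, -37.8]]
205 186.5 [[-109.7, -24.2]]
310 186.5 [[-109.6, 23.5]]
340 186.5 [[-109.6, 37.2]]
215 258.5 269.5 [[-57.2, -25.8]] [[-57.8, -23.9]]
300 258.5 269.5 [[-57.1, 24.9]] [[-57.7, 23.1]]
```

Emit:
{"api": "carry_out", "payload": {
  "moves": [-0.08, 0, 0, 0, 0, 0, 87.8, -0.08, 0, 0, 0, 0, 0, 87.8, -0.08, 0, 0, 0, 0, 0, 87.8, -0.08, 0, 0, 0, 0, 0, 87.8, -0.08, 0, 0, 0, 0, 0, 87.8, -0.1, 0, 0, 0, 0, 0, 87.8, -0.1, 0, 0, 0, 0, 0, 87.8, 0, 0, 0.3, 0, 0, 0, 87.8, 0, 0, 0.3, 0, 0, 0, 87.8, 0, 0, 0, 0, 0, 0, 87.8]
}}

```text
clock: 55.55
position: [0.5211, 0.3381, 0.0476]
orientation: [-0.014, 1.0, 0.001, 0.001]
ft_force: [-0.1, 0.2, 0.4]
grip_width: 0.0878
grasp_force: 0.0
```

```bash
cat >> h.py <<'E'
def look():
    f,p=grab("wrist"); h=cv2.cvtColor(p,cv2.COLOR_RGB2HSV); pos=yawnow()[0]; print(pos,loc([pos]),np.round(read_state()["ft_force"],1))
    for c in(185,205,310,330):
        r=next(r for r in range(140,260) if h[r,c,2]>112 and h[r,c,1]>150)-.5; print('panel in',c,r,loc(plane(f,[(c,r)],.055)))
    for c in(215,300):
        r=next((r for r in range(190,300) if h[r,c,1]<90 and h[r+1,c,1]<90),0)-.5
        t=next((q for q in range(int(r)+4,int(r)+20) if h[q,c,2]>132),0)-.5
        print('edge',c,r,t,loc(plane(f,[(c,r)],.024)),loc(plane(f,[(c,t)],.038)))
E
python3 -c "
from h import *
look()"
```

```text
[0.52085949 0.33800676 0.04709984] [[-80.5, 0.3]] [ 0.3 -0.1 -0.9]
panel in 185 184.5 [[-118.3, -36.2]]
panel in 205 184.5 [[-118.3, -26.0]]
panel in 310 184.5 [[-118.2, 27.4]]
panel in 330 184.5 [[-118.2, 37.6]]
edge 215 250.5 259.5 [[-65.8, -27.1]] [[-66.8, -25.2]]
edge 300 250.5 259.5 [[-65.7, 28.3]] [[-66.6, 26.5]]
```

Emit:
{"api": "carry_out", "payload": {
  "moves": [0.15, 0.005, 0, 0, 0, 0, 87.8, 0.15, 0.005, 0, 0, 0, 0, 87.8, 0.15, 0.005, 0, 0, 0, 0, 87.8, 0.15, 0.005, 0, 0, 0, 0, 87.8, 0.12, 0.005, 0, 0, 0, 0, 87.8, 0.1, 0.005, 0, 0, 0, 0, 87.8, 0.06, 0, 0, 0, 0, 0, 87.8]
}}

```text
clock: 56.18
position: [0.5421, 0.3381, 0.0455]
orientation: [-0.013, 1.0, -0.0, -0.0]
ft_force: [-0.1, -0.6, -0.7]
grip_width: 0.0876
grasp_force: 0.0
```

Emit:
{"api": "carry_out", "payload": {
  "moves": [0.04, 0, 0, 0, 0, 0, 87.8, 0.04, 0, 0, 0, 0, 0, 87.8]
}}

```text
clock: 56.35
position: [0.5437, 0.3381, 0.0456]
orientation: [-0.014, 1.0, -0.0, -0.0]
ft_force: [-0.3, -0.4, 0.0]
grip_width: 0.0881
grasp_force: 0.0
```

Emit:
{"api": "carry_out", "payload": {
  "moves": [0.04, 0, 0, 0, 0, 0, 87.8, 0.04, 0, 0, 0, 0, 0, 87.8]
}}

```text
clock: 56.52
position: [0.5449, 0.338, 0.0456]
orientation: [-0.013, 1.0, -0.0, -0.001]
ft_force: [-4.0, -0.5, 3.4]
grip_width: 0.088
grasp_force: 1.9
```

Emit:
{"api": "carry_out", "payload": {
  "moves": [0.04, 0, 0, 0, 0, 0, 87.8, 0.04, 0, 0, 0, 0, 0, 87.8]
}}

```text
clock: 56.68
position: [0.5471, 0.3381, 0.0456]
orientation: [-0.014, 1.0, -0.0, -0.0]
ft_force: [-2.6, -0.3, 0.4]
grip_width: 0.0878
grasp_force: 1.6
```

Emit:
{"api": "carry_out", "payload": {
  "moves": [0.04, 0, 0, 0, 0, 0, 87.8, 0.04, 0, 0, 0, 0, 0, 87.8]
}}

```text
clock: 56.85
position: [0.5495, 0.3381, 0.0456]
orientation: [-0.014, 1.0, -0.0, -0.0]
ft_force: [-2.4, 0.3, 0.9]
grip_width: 0.0879
grasp_force: 1.5
```

```bash
python3 -c "
from h import *
look()"
```

```text
[0.54986647 0.3381775  0.04560226] [[-51.5, -0.3]] [-2.9  0.6 -0.3]
panel in 185 139.5 [[-112.8, -35.1]]
panel in 205 139.5 [[-112.7, -25.5]]
panel in 310 139.5 [[-112.7, 25.2]]
panel in 330 139.5 [[-112.7, 34.9]]
edge 215 210.5 217.5 [[-65.7, -26.5]] [[-66.3, -24.7]]
edge 300 210.5 217.5 [[-65.6, 26.1]] [[-66.2, 24.3]]
```

Emit:
{"api": "carry_out", "payload": {
  "moves": [0.03, 0, 0, 0, 0, 0, 87.8, 0.03, 0, 0, 0, 0, 0, 87.8]
}}

```text
clock: 57.07
position: [0.551, 0.3381, 0.0456]
orientation: [-0.014, 1.0, -0.0, -0.0]
ft_force: [-7.8, 0.6, 4.0]
grip_width: 0.0884
grasp_force: 3.7
```

Emit:
{"api": "carry_out", "payload": {
  "moves": [0.03, 0, 0, 0, 0, 0, 87.8, 0.03, 0, 0, 0, 0, 0, 87.8]
}}

```text
clock: 57.23
position: [0.5515, 0.3382, 0.0456]
orientation: [-0.014, 1.0, -0.0, -0.001]
ft_force: [-7.7, 0.2, 4.7]
grip_width: 0.0877
grasp_force: 4.0
```

Emit:
{"api": "carry_out", "payload": {
  "moves": [-0.1, 0, 0, 0, 0, 0, 87.8, -0.2, 0, 0, 0, 0, 0, 60, -0.2, 0, 0, 0, 0, 0, 22, 0, 0, 0, 0, 0, 0, 22, 0, 0, 0, 0, 0, 0, 22, 0, 0, 0, 0, 0, 0, 22, 0, 0, 0, 0, 0, 0, 22, 0, 0, 0, 0, 0, 0, 22, 0, 0, 0, 0, 0, 0, 22, 0, 0, 0, 0, 0, 0, 22, 0, 0, 0, 0, 0, 0, 22, 0, 0, 0, 0, 0, 0, 22]
}}

```text
clock: 58.23
position: [0.5402, 0.3382, 0.0457]
orientation: [-0.014, 1.0, -0.0, 0.0]
ft_force: [-0.7, -0.0, 0.2]
grip_width: 0.0221
grasp_force: 0.0
```

Emit:
{"api": "carry_out", "payload": {
  "moves": [0.08, 0, 0, 0, 0, 0, 22, 0.1, 0, 0, 0, 0, 0, 22, 0.08, 0, 0, 0, 0, 0, 22, 0.05, 0, 0, 0, 0, 0, 22, 0.05, 0, 0, 0, 0, 0, 22]
}}

```text
clock: 58.65
position: [0.5488, 0.3381, 0.0456]
orientation: [-0.014, 1.0, -0.0, -0.001]
ft_force: [-4.1, -0.6, 1.7]
grip_width: 0.0224
grasp_force: 1.9
```

Emit:
{"api": "carry_out", "payload": {
  "moves": [0.04, 0, 0, 0, 0, 0, 22, 0.03, 0, 0, 0, 0, 0, 22, 0.02, 0, 0, 0, 0, 0, 22]
}}

```text
clock: 58.9
position: [0.551, 0.3381, 0.0456]
orientation: [-0.014, 1.0, -0.0, -0.001]
ft_force: [-6.7, -0.2, 4.9]
grip_width: 0.0221
grasp_force: 3.3
```

Emit:
{"api": "carry_out", "payload": {
  "moves": [0.03, 0, 0, 0, 0, 0, 22, 0.03, 0, 0, 0, 0, 0, 22]
}}

```text
clock: 59.07
position: [0.5517, 0.3381, 0.0456]
orientation: [-0.014, 1.0, -0.0, -0.001]
ft_force: [-8.5, 0.8, 5.4]
grip_width: 0.0219
grasp_force: 4.0
```

Emit:
{"api": "carry_out", "payload": {
  "moves": [-0.1, 0, 0, 0, 0, 0, 22, -0.3, 0, 0, 0, 0, 0, 50, -0.4, 0, 0, 0, 0, 0, 87.8, -0.4, 0, 0, 0, 0, 0, 87.8, -0.2, 0, 0, 0, 0, 0, 87.8, 0, 0, 0, 0, 0, 0, 87.8, 0, 0, 0, 0, 0, 0, 87.8, 0, 0, 0, 0, 0, 0, 87.8, 0, 0, 0, 0, 0, 0, 87.8, 0, 0, 0, 0, 0, 0, 87.8, 0, 0, 0, 0, 0, 0, 87.8, 0, 0, 0, 0, 0, 0, 87.8]
}}

```text
clock: 60.07
position: [0.5181, 0.3382, 0.0456]
orientation: [-0.013, 1.0, 0.0, 0.0]
ft_force: [-0.1, -0.1, 1.4]
grip_width: 0.0873
grasp_force: 0.0
```

Emit:
{"api": "carry_out", "payload": {
  "moves": [0, 0, -0.3, 0, 0, 0, 87.8, 0, 0, -0.2, 0, 0, 0, 87.8, 0, 0, -0.08, 0, 0, 0, 87.8, 0, 0, 0, 0, 0, 0, 87.8, 0.1, 0, 0, 0, 0, 0, 87.8, 0.1, 0, 0, 0, 0, 0, 87.8, 0.08, 0, 0, 0, 0, 0, 87.8, 0.06, 0, 0, 0, 0, 0, 87.8, 0.04, 0, 0, 0, 0, 0, 87.8]
}}

```text
clock: 60.82
position: [0.5274, 0.3382, 0.0313]
orientation: [-0.014, 1.0, -0.0, -0.0]
ft_force: [-2.5, 0.5, 1.5]
grip_width: 0.0878
grasp_force: 1.2
```

Emit:
{"api": "carry_out", "payload": {
  "moves": [0.03, 0, 0, 0, 0, 0, 87.8, 0.03, 0, 0, 0, 0, 0, 87.8]
}}

```text
clock: 60.98
position: [0.5287, 0.3382, 0.0313]
orientation: [-0.014, 1.0, -0.0, -0.0]
ft_force: [-2.8, 0.6, 2.1]
grip_width: 0.0876
grasp_force: 1.3
```

Emit:
{"api": "carry_out", "payload": {
  "moves": [0.02, 0, 0, 0, 0, 0, 87.8, 0.02, 0, 0, 0, 0, 0, 87.8]
}}

```text
clock: 61.15
position: [0.5298, 0.3381, 0.0312]
orientation: [-0.014, 1.0, -0.0, -0.0]
ft_force: [-2.5, 0.0, 2.4]
grip_width: 0.0877
grasp_force: 1.3
```

Emit:
{"api": "carry_out", "payload": {
  "moves": [0.03, 0, 0, 0, 0, 0, 87.8, 0.02, 0, 0, 0, 0, 0, 87.8]
}}

```text
clock: 61.32
position: [0.531, 0.3382, 0.0312]
orientation: [-0.014, 1.0, -0.0, -0.0]
ft_force: [-4.1, 0.5, 2.8]
grip_width: 0.0875
grasp_force: 2.5
```

Emit:
{"api": "carry_out", "payload": {
  "moves": [0.03, 0, 0, 0, 0, 0, 87.8, 0.03, 0, 0, 0, 0, 0, 87.8]
}}

```text
clock: 61.48
position: [0.5314, 0.3381, 0.0311]
orientation: [-0.014, 1.0, -0.0, -0.001]
ft_force: [-7.5, 1.5, 5.5]
grip_width: 0.0879
grasp_force: 4.0
```

```bash
python3 -c "
from h import *
look()
f,p=grab('wrist'); h=cv2.cvtColor(p,cv2.COLOR_RGB2HSV); print([(r,h[r,205,2]) for r in range(150,200,1)])"
```

```text
[0.53151335 0.33815174 0.0311267 ] [[-69.8, 0.2]] [-7.6  1.8  4.3]
panel in 185 171.5 [[-118.2, -32.2]]
panel in 205 171.5 [[-118.1, -23.2]]
panel in 310 171.5 [[-118.1, 24.1]]
panel in 330 171.5 [[-118.1, 33.1]]
edge 215 258.5 268.5 [[-58.5, -25.1]] [[-59.7, -23.3]]
edge 300 258.5 268.5 [[-58.4, 25.7]] [[-59.6, 23.9]]
[(150, np.uint8(85)), (151, np.uint8(102)), (152, np.uint8(116)), (153, np.uint8(121)), (154, np.uint8(123)), (155, np.uint8(122)), (156, np.uint8(122)), (157, np.uint8(121)), (158, np.uint8(109)), (159, np.uint8(88)), (160, np.uint8(90)), (161, np.uint8(89)), (162, np.uint8(89)), (163, np.uint8(89)), (164, np.uint8(90)), (165, np.uint8(91)), (166, np.uint8(91)), (167, np.uint8(92)), (168, np.uint8(91)), (169, np.uint8(90)), (170, np.uint8(91)), (171, np.uint8(98)), (172, np.uint8(116)), (173, np.uint8(131)), (174, np.uint8(135)), (175, np.uint8(138)), (176, np.uint8(137)), (177, np.uint8(135)), (178, np.uint8(131)), (179, np.uint8(124)), (180, np.uint8(127)), (181, np.uint8(136)), (182, np.uint8(137)), (183, np.uint8(139)), (184, np.uint8(138)), (185, np.uint8(138)), (186, np.uint8(138)), (187, np.uint8(139)), (188, np.uint8(138)), (189, np.uint8(138)), (190, np.uint8(138)), (191, np.uint8(139)), (192, np.uint8(138)), (193, np.uint8(138)), (194, np.uint8(138)), (195, np.uint8(138)), (196, np.uint8(138)), (197, np.uint8(139)), (198, np.uint8(138)), (199, np.uint8(138))]
```

Emit:
{"api": "carry_out", "payload": {
  "moves": [-0.1, 0, 0, 0, 0, 0, 87.8, -0.2, 0, 0, 0, 0, 0, 87.8, -0.2, 0, 0.3, 0, 0, 0, 87.8, 0, 0, 0.8, 0, 0, 0, 87.8, 0, 0, 0.8, 0, 0, 0, 87.8, 0, 0, 0.8, 0, 0, 0, 87.8, 0, 0, 0.3, 0, 0, 0, 87.8, -0.7, 0, 0, 0, 0, 0, 87.8, -0.8, 0, 0, 0, 0, 0, 87.8, -0.8, 0, 0, 0, 0, 0, 87.8, -0.5, 0, 0, 0, 0, 0, 87.8, 0, 0, 0, 0, 0, 0, 87.8]
}}

```text
clock: 62.58
position: [0.4477, 0.3377, 0.1059]
orientation: [-0.014, 1.0, -0.001, -0.001]
ft_force: [1.0, 0.6, -0.7]
grip_width: 0.0878
grasp_force: 0.0
```

```bash
python3 - <<'E'
from h import *
print(yawnow())
f,p=grab("top"); m=masks(p)
for c in blobs(p,m['steel'],(105,165,172,225),25): print(cv2.boundingRect(c),"z38",rect(f,c,.038),"z74",loc([rect(f,c,.074)[:2]/1000]),loc([rect(f,c,.038)[:2]/1000]))
f,p=grab("wrist"); h=cv2.cvtColor(p,cv2.COLOR_RGB2HSV); m=masks(p)
for c in blobs(p,m['steel'],(150,180,370,384),150): print(cv2.boundingRect(c),rect(f,c,.038)[2:],loc([rect(f,c,.038)[:2]/1000]),loc([rect(f,c,.074)[:2]/1000]))
E
```

```text
(array([0.44772647, 0.33771668, 0.10589894]), np.float64(91.62974899630402), array([-0.00164352, -0.00110927, -0.99999803]))
(118, 190, 46, 7) z38 [552.5 335.9 124.5  16.8  89.7] z74 [[-52.1, -11.6]] [[-48.9, -2.7]]
(113, 165, 11, 24) z38 [599.  398.8  64.8  27.6   0.8] z74 [[-5.1, 48.2]] [[-0.6, 58.8]]
(151, 165, 14, 23) z38 [ 6.000e+02  2.894e+02  6.190e+01  3.610e+01 -2.000e-01] z74 [[-7.2, -58.1]] [[-2.8, -50.5]]
(125, 174, 11, 15) z38 [586.3 365.5  39.6  27.7   0.6] z74 [[-18.3, 16.1]] [[-14.3, 25.9]]
(138, 174, 11, 14) z38 [5.875e+02 3.295e+02 3.680e+01 2.770e+01 5.000e-01] z74 [[-18.2, -18.8]] [[-14.1, -10.1]]
(168, 361, 39, 23) [ 35.1  26.  -87.8] [[9.3, -62.3]] [[-28.0, -52.1]]
(242, 217, 28, 36) [30.1 21.7  1.7] [[-128.9, 1.1]] [[-144.7, 1.4]]
(211, 361, 39, 23) [ 35.1  25.9 -88.1] [[9.0, -22.6]] [[-28.3, -18.6]]
(345, 336, 25, 38) [41.8 22.9  1.2] [[-10.4, 95.1]] [[-44.7, 80.7]]
(254, 361, 41, 13) [ 37.   14.  -88.4] [[3.0, 18.0]] [[-33.4, 15.7]]
(300, 361, 39, 13) [ 34.7  14.  -88.7] [[3.2, 59.1]] [[-33.3, 50.4]]
```

Emit:
{"api": "carry_out", "payload": {
  "moves": [0, 0, -0.7, 0, 0, 0, 87.8, 0, 0, -0.8, 0, 0, 0, 87.8, 0, 0, -0.6, 0, 0, 0, 87.8, 0, 0, -0.4, 0, 0, 0, 87.8, 0, 0, -0.3, 0, 0, 0, 87.8, 0, 0, -0.2, 0, 0, 0, 87.8, 0, 0, 0, 0, 0, 0, 87.8, 0.2, 0, 0, 0, 0, 0, 87.8, 0.2, 0, 0, 0, 0, 0, 87.8, 0.2, 0, 0, 0, 0, 0, 87.8, 0.15, 0, 0, 0, 0, 0, 87.8, 0.1, 0, 0, 0, 0, 0, 87.8]
}}

```text
clock: 63.68
position: [0.4721, 0.3384, 0.0317]
orientation: [-0.013, 1.0, 0.0, 0.0]
ft_force: [-7.2, 2.1, 4.3]
grip_width: 0.0873
grasp_force: 3.7
```

Emit:
{"api": "carry_out", "payload": {
  "moves": [0.1, 0.003, 0, 0, 0, 0, 87.8, 0.1, 0.003, 0, 0, 0, 0, 87.8, 0.1, 0.003, 0, 0, 0, 0, 87.8, 0.1, 0.003, 0, 0, 0, 0, 87.8, 0.1, 0.003, 0, 0, 0, 0, 87.8, 0.1, 0.003, 0, 0, 0, 0, 87.8, 0.1, 0.003, 0, 0, 0, 0, 87.8, 0.1, 0.003, 0, 0, 0, 0, 87.8, 0.1, 0.003, 0, 0, 0, 0, 87.8, 0.1, 0.003, 0, 0, 0, 0, 87.8]
}}

```text
clock: 64.52
position: [0.4942, 0.3386, 0.0312]
orientation: [-0.014, 1.0, -0.001, -0.002]
ft_force: [-9.4, 0.2, 7.6]
grip_width: 0.0875
grasp_force: 4.8
```

Emit:
{"api": "carry_out", "payload": {
  "moves": [0.1, 0.003, 0, 0, 0, 0, 87.8, 0.1, 0.003, 0, 0, 0, 0, 87.8, 0.1, 0.003, 0, 0, 0, 0, 87.8, 0.1, 0.003, 0, 0, 0, 0, 87.8, 0.1, 0.003, 0, 0, 0, 0, 87.8, 0.1, 0.003, 0, 0, 0, 0, 87.8, 0.1, 0.003, 0, 0, 0, 0, 87.8, 0.1, 0.003, 0, 0, 0, 0, 87.8, 0.1, 0.003, 0, 0, 0, 0, 87.8]
}}

```text
clock: 65.27
position: [0.5158, 0.3391, 0.0312]
orientation: [-0.014, 1.0, -0.001, -0.003]
ft_force: [-15.0, 0.9, 12.1]
grip_width: 0.0877
grasp_force: 7.6
```

Emit:
{"api": "carry_out", "payload": {
  "moves": [0.1, 0.003, 0, 0, 0, 0, 87.8, 0.1, 0.003, 0, 0, 0, 0, 87.8]
}}

```text
clock: 65.43
position: [0.519, 0.3392, 0.0312]
orientation: [-0.014, 1.0, -0.001, -0.005]
ft_force: [-22.5, 2.4, 15.0]
grip_width: 0.0879
grasp_force: 11.1
```

Emit:
{"api": "carry_out", "payload": {
  "moves": [0.06, 0.002, 0, 0, 0, 0, 87.8, 0.04, 0, 0, 0, 0, 0, 87.8, 0, 0, 0, 0, 0, 0, 87.8]
}}

```text
clock: 65.68
position: [0.5224, 0.3393, 0.0311]
orientation: [-0.014, 1.0, -0.001, -0.004]
ft_force: [-15.5, 1.2, 12.1]
grip_width: 0.0881
grasp_force: 7.9
```

Emit:
{"api": "carry_out", "payload": {
  "moves": [0.04, 0, 0, 0, 0, 0, 87.8, 0.04, 0, 0, 0, 0, 0, 87.8, 0, 0, 0, 0, 0, 0, 87.8]
}}

```text
clock: 65.93
position: [0.5224, 0.3392, 0.0311]
orientation: [-0.014, 1.0, -0.002, -0.006]
ft_force: [-22.5, 3.5, 16.3]
grip_width: 0.0878
grasp_force: 11.1
```

Hard stop: the position did not change while the force rose. I'll let go now.

Emit:
{"api": "carry_out", "payload": {
  "moves": [-0.15, 0, 0, 0, 0, 0, 87.8, -0.1, 0, 0, 0, 0, 0, 87.8, -0.1, 0, 0, 0, 0, 0, 87.8, -0.1, 0, 0, 0, 0, 0, 87.8, -0.1, 0, 0, 0, 0, 0, 87.8, -0.1, 0, 0, 0, 0, 0, 87.8, -0.1, 0, 0, 0, 0, 0, 87.8, -0.15, 0, 0, 0, 0, 0, 87.8, -0.2, 0, 0, 0, 0, 0, 87.8]
}}

```text
clock: 66.68
position: [0.5011, 0.3399, 0.0313]
orientation: [-0.013, 1.0, 0.0, 0.0]
ft_force: [-0.2, 0.2, 0.0]
grip_width: 0.0877
grasp_force: 0.0
```

Emit:
{"api": "carry_out", "payload": {
  "moves": [-0.4, 0, 0, 0, 0, 0, 87.8, -0.4, 0, 0, 0, 0, 0, 87.8, -0.4, 0, 0, 0, 0, 0, 87.8, 0, 0, 0.8, 0, 0, 0, 87.8, 0, 0, 0.9, 0, 0, 0, 87.8, 0, 0, 0.9, 0, 0, 0, 87.8, 0, 0, 0.4, 0, 0, 0, 87.8, 0, 0, 0, 0, 0, 0, 87.8, 0, 0, 0, 0, 0, 0, 87.8]
}}

```text
clock: 67.43
position: [0.4706, 0.3399, 0.1062]
orientation: [-0.014, 1.0, 0.0, 0.0]
ft_force: [0.2, 0.5, 0.0]
grip_width: 0.0874
grasp_force: 0.0
```

```bash
python3 - <<'E'
from h import *
print(yawnow(),read_state()["grip_width"])
f,p=grab("top"); m=masks(p)
for c in blobs(p,m['steel'],(105,165,172,225),25): print(cv2.boundingRect(c),"z38",loc([rect(f,c,.038)[:2]/1000]),rect(f,c,.038)[2:],"z74",loc([rect(f,c,.074)[:2]/1000]))
f,p=grab("wrist"); d=p.max(2)<40
for c in blobs(p,d,(190,60,330,300),40): print("dark",cv2.boundingRect(c),cv2.contourArea(c),loc([rect(f,c,.038)[:2]/1000]),rect(f,c,.038))
b=masks(p)['blue']
for c in(190,205,310,325):
    r=np.where(b[:,c])[0]; print(c,r[:1],r[-1:],loc(plane(f,[(c,r[0]-.5)],.055)))
E
```

```text
(array([0.47056454, 0.339884  , 0.10618498]), np.float64(91.57127940839742), array([ 5.58604277e-04,  3.84219753e-04, -9.99999770e-01])) 0.08744335531525357
(117, 175, 46, 7) z38 [[-6.8, -0.7]] [124.8  16.9  89.8] z74 [[-11.1, -9.7]]
(112, 165, 11, 9) z38 [[20.6, 61.2]] [27.9 22.5 89.8] z74 [[15.6, 50.5]]
(125, 165, 11, 8) z38 [[20.8, 25.3]] [28.  19.7 89.8] z74 [[15.8, 15.5]]
(138, 165, 11, 8) z38 [[19.6, -10.8]] [28.  19.7 89.8] z74 [[14.6, -19.4]]
(105, 201, 9, 24) z38 [[-101.5, 89.5]] [68.  10.3 19. ] z74 [[-103.2, 78.0]]
(151, 165, 10, 8) z38 [[18.6, -45.5]] [ 25.1  19.8 -89.6] z74 [[13.6, -53.2]]
(162, 205, 4, 13) z38 [[-101.4, -65.2]] [33.6  8.3  0.5] z74 [[-103.0, -72.3]]
dark (263, 153, 21, 16) 293.5 [[-167.9, 15.0]] [433.  350.1  14.9  11.2 -88.4]
dark (224, 153, 22, 16) 283.0 [[-168.0, -13.5]] [433.8 321.6  15.5  11.2 -88.4]
190 [262] [302] [[-94.2, -47.5]]
205 [261] [302] [[-95.1, -36.2]]
310 [261] [302] [[-95.0, 42.9]]
325 [261] [343] [[-95.0, 54.2]]
```

The straightedge moved 42.1 mm with the insert, so it is latched. Next is the gauge.

Emit:
{"api": "carry_out", "payload": {
  "moves": [-0.37, -0.07, 0, 0, 0, 0, 40, -0.36, -0.07, 0, 0, 0, 0, 40, 0, 0, 0, 0, 0, 0, 40, 0, 0, -0.7, 0, 0, 0, 40, 0, 0, -0.7, 0, 0, 0, 40, 0, 0, -0.6, 0, 0, 0, 40, 0, 0, -0.5, 0, 0, 0, 40, 0, 0, -0.35, 0, 0, 0, 40, 0, 0, -0.25, 0, 0, 0, 40, 0, 0, -0.15, 0, 0, 0, 40, 0, 0, -0.12, 0, 0, 0, 40, 0, 0, 0, 0, 0, 0, 40]
}}

```text
clock: 68.53
position: [0.4527, 0.3363, 0.0217]
orientation: [-0.014, 1.0, -0.0, -0.0]
ft_force: [0.5, 0.8, -0.5]
grip_width: 0.0399
grasp_force: 0.0
```

Emit:
{"api": "carry_out", "payload": {
  "moves": [0, 0, 0, 0, 0, 0, 5, 0, 0, 0, 0, 0, 0, 5, 0, 0, 0, 0, 0, 0, 5, 0, 0, 0, 0, 0, 0, 5, 0, 0, 0, 0, 0, 0, 5, 0, 0, 0, 0, 0, 0, 5, 0, 0, 0, 0, 0, 0, 5],
  "force": 20
}}

```text
clock: 69.12
position: [0.4528, 0.3366, 0.0222]
orientation: [-0.014, 1.0, 0.0, 0.0]
ft_force: [-0.7, 1.0, 1.2]
grip_width: 0.0083
grasp_force: 20.0
```

```bash
cat >> h.py <<'E'
def handle():
    f,p=grab("wrist"); d=p.max(2)<45
    for c in blobs(p,d,(170,60,350,300),40): print("dark",cv2.boundingRect(c),cv2.contourArea(c),loc([rect(f,c,.038)[:2]/1000]),rect(f,c,.038))
    s=read_state(); print(loc([s["position"]]),s["grip_width"],s["ft_force"])
E
python3 -c "
from h import *
handle()"
```

```text
dark (278, 272, 72, 28) 1885.5 [[-133.0, 31.2]] [467.5 367.3  38.8  16.5 -88.6]
dark (170, 272, 68, 28) 1763.0 [[-133.1, -28.1]] [469.1 308.1  36.6  16.5 -88.2]
dark (213, 214, 32, 23) 661.5 [[-167.7, -13.4]] [434.1 321.7  15.7  11.8 -88.4]
dark (270, 214, 32, 23) 648.5 [[-167.6, 15.2]] [433.3 350.3  15.7  11.8 -88.4]
dark (266, 241, 6, 59) 205.5 [[-141.9, 6.8]] [459.3 342.7  34.2   2.7   2.3]
dark (243, 241, 6, 59) 192.0 [[-141.9, -5.2]] [459.6 330.7  34.2   2.7   0.8]
[[-148.5, 0.9]] 0.008352138809981108 [-1.33672371  1.15762169  1.7052733 ]
```

Emit:
{"api": "carry_out", "payload": {
  "moves": [-0.1, -0.003, 0, 0, 0, 0, 5, -0.1, -0.003, 0, 0, 0, 0, 5, -0.1, -0.003, 0, 0, 0, 0, 5, -0.1, -0.003, 0, 0, 0, 0, 5, -0.1, -0.003, 0, 0, 0, 0, 5, -0.1, -0.003, 0, 0, 0, 0, 5, -0.1, -0.003, 0, 0, 0, 0, 5, -0.1, -0.003, 0, 0, 0, 0, 5, 0, 0, 0, 0, 0, 0, 5]
}}

```text
clock: 69.92
position: [0.4331, 0.3361, 0.0222]
orientation: [-0.014, 1.0, 0.0, 0.001]
ft_force: [5.9, 1.0, 0.4]
grip_width: 0.0081
grasp_force: 20.0
```

```bash
python3 -c "
from h import *
handle()"
```

```text
dark (278, 272, 72, 28) 1885.5 [[-152.8, 31.2]] [447.7 366.8  38.8  16.5 -88.6]
dark (170, 272, 68, 28) 1768.0 [[-152.8, -28.0]] [449.4 307.6  36.6  16.5 -88.2]
dark (213, 214, 32, 23) 664.0 [[-187.5, -13.4]] [414.3 321.2  15.7  11.8 -88.4]
dark (270, 214, 32, 23) 655.5 [[-187.4, 15.2]] [413.5 349.8  15.7  11.8 -88.4]
dark (266, 241, 6, 59) 210.5 [[-161.7, 6.9]] [439.5 342.2  34.2   2.7   2.3]
dark (243, 241, 6, 59) 195.5 [[-161.7, -5.2]] [439.8 330.1  34.2   2.7   1.1]
[[-168.1, 1.0]] 0.008437448756807844 [5.7668176  0.43469537 0.53793068]
```

Emit:
{"api": "carry_out", "payload": {
  "moves": [-0.08, -0.003, 0, 0, 0, 0, 5, -0.08, -0.003, 0, 0, 0, 0, 5, -0.08, -0.002, 0, 0, 0, 0, 5, -0.01, 0, 0, 0, 0, 0, 5, 0, 0, 0, 0, 0, 0, 5, 0, 0, 0, 0, 0, 0, 5, 0, 0, 0, 0, 0, 0, 5, 0, 0, 0, 0, 0, 0, 5]
}}

```text
clock: 70.63
position: [0.4275, 0.3359, 0.0222]
orientation: [-0.014, 1.0, 0.001, 0.001]
ft_force: [7.4, 0.4, -0.6]
grip_width: 0.0081
grasp_force: 20.0
```

```bash
python3 -c "
from h import *
handle()"
```

```text
dark (278, 272, 72, 28) 1885.5 [[-158.3, 31.3]] [442.2 366.7  38.9  16.5 -88.6]
dark (170, 272, 68, 28) 1769.0 [[-158.3, -27.9]] [443.9 307.5  36.6  16.5 -88.2]
dark (213, 214, 32, 23) 660.0 [[-193.0, -13.4]] [408.8 321.   15.7  11.8 -88.4]
dark (270, 214, 32, 23) 656.0 [[-192.9, 15.2]] [408.  349.6  15.7  11.8 -88.4]
dark (266, 241, 6, 59) 213.5 [[-167.2, 6.9]] [434.  342.   34.3   2.7   2.3]
dark (243, 241, 6, 59) 194.0 [[-167.2, -5.2]] [434.3 330.   34.3   2.7   0.8]
[[-173.8, 1.0]] 0.00840325238351434 [ 7.51352863  0.73028156 -0.26430165]
```

Emit:
{"api": "carry_out", "payload": {
  "moves": [0, 0, 0, 0, 0, 0, 5, 0, 0, 0, 0, 0, 0, 5, 0, 0, 0, 0, 0, 0, 5, 0, 0, 0, 0, 0, 0, 5, 0, 0, 0, 0, 0, 0, 5, 0, 0, 0, 0, 0, 0, 5, 0, 0, 0, 0, 0, 0, 5, 0, 0, 0, 0, 0, 0, 5, 0, 0, 0, 0, 0, 0, 5, 0, 0, 0, 0, 0, 0, 5, 0, 0, 0, 0, 0, 0, 5, 0, 0, 0, 0, 0, 0, 5]
}}

```text
clock: 71.68
position: [0.4276, 0.336, 0.0222]
orientation: [-0.014, 1.0, 0.001, 0.001]
ft_force: [6.5, 0.1, -1.4]
grip_width: 0.0083
grasp_force: 20.0
```

Emit:
{"api": "carry_out", "payload": {
  "moves": [0, 0, 0, 0, 0, 0, 5, 0, 0, 0, 0, 0, 0, 5, 0, 0, 0, 0, 0, 0, 5]
}}

```text
clock: 71.93
position: [0.4276, 0.336, 0.0222]
orientation: [-0.014, 1.0, 0.001, 0.001]
ft_force: [8.0, 0.2, -1.2]
grip_width: 0.0086
grasp_force: 20.0
```

```bash
python3 -c "
from h import *
handle()"
```

```text
dark (278, 272, 72, 28) 1885.5 [[-158.3, 31.3]] [442.2 366.7  38.9  16.5 -88.6]
dark (170, 272, 68, 28) 1769.0 [[-158.3, -27.9]] [443.9 307.5  36.6  16.5 -88.2]
dark (213, 214, 32, 23) 660.0 [[-193.0, -13.4]] [408.8 321.   15.7  11.8 -88.4]
dark (270, 214, 32, 23) 656.0 [[-192.9, 15.2]] [408.  349.6  15.7  11.8 -88.4]
dark (266, 241, 7, 59) 215.5 [[-167.2, 7.2]] [434.  342.3  34.3   3.2   2. ]
dark (243, 241, 6, 59) 193.0 [[-167.2, -5.2]] [434.3 330.   34.3   2.7   0.8]
[[-173.8, 1.0]] 0.008396013651038132 [7.25653554 0.36277753 0.12217257]
```

Emit:
{"api": "carry_out", "payload": {
  "moves": [0.1, 0.003, 0, 0, 0, 0, 5, 0.1, 0.003, 0, 0, 0, 0, 5, 0.1, 0.003, 0, 0, 0, 0, 5, 0.1, 0.003, 0, 0, 0, 0, 5, 0.1, 0.003, 0, 0, 0, 0, 5, 0.1, 0.003, 0, 0, 0, 0, 5, 0.1, 0.003, 0, 0, 0, 0, 5, 0.1, 0.003, 0, 0, 0, 0, 5, 0.1, 0.003, 0, 0, 0, 0, 5, 0.08, 0.003, 0, 0, 0, 0, 5, 0, 0, 0, 0, 0, 0, 5]
}}

```text
clock: 72.9
position: [0.4512, 0.3365, 0.022]
orientation: [-0.014, 1.0, 0.0, 0.0]
ft_force: [1.5, 3.6, 4.0]
grip_width: 0.0087
grasp_force: 20.0
```

Emit:
{"api": "carry_out", "payload": {
  "moves": [0, 0, 0, 0, 0, 0, 40, 0, 0, 0, 0, 0, 0, 40, 0, 0, 0, 0, 0, 0, 40, 0, 0, 0, 0, 0, 0, 40, 0, 0, 0.3, 0, 0, 0, 40, 0, 0, 0.7, 0, 0, 0, 40, 0, 0, 0.9, 0, 0, 0, 40, 0, 0, 0.9, 0, 0, 0, 40, 0, 0, 0.9, 0, 0, 0, 40, 0, 0, 0.5, 0, 0, 0, 40, 0, 0, 0, 0, 0, 0, 40, 0, 0, 0, 0, 0, 0, 40]
}}

```text
clock: 73.9
position: [0.4508, 0.3362, 0.1272]
orientation: [-0.014, 1.0, 0.0, 0.0]
ft_force: [0.0, -0.5, 0.6]
grip_width: 0.0399
grasp_force: 0.0
```

```bash
python3 - <<'E'
from h import *
handle()
f,p=grab("top"); m=masks(p)
for c in blobs(p,m['steel'],(105,160,172,225),25): print(cv2.boundingRect(c),"z38",loc([rect(f,c,.038)[:2]/1000]),rect(f,c,.038)[2:],"z74",loc([rect(f,c,.074)[:2]/1000]))
E
```

```text
dark (293, 229, 21, 71) 724.0 [[-88.1, 39.3]] [512.1 376.7  72.6  13.7  16. ]
dark (202, 229, 20, 71) 699.5 [[-88.4, -38.6]] [514.1 298.9  72.8  13.6 -11.5]
dark (333, 272, 17, 28) 298.5 [[-67.6, 77.1]] [531.5 415.1  29.5  14.7   6.5]
dark (266, 172, 19, 14) 214.0 [[-168.4, 15.2]] [432.5 350.3  14.9  11.  -88.4]
dark (231, 173, 19, 13) 210.5 [[-168.1, -13.6]] [433.7 321.5  14.9  10.1 -88.4]
dark (170, 272, 13, 23) 183.5 [[-70.6, -74.5]] [532.9 263.5  23.   11.3   1.3]
[[-151.0, 0.3]] 0.039943206630755144 [-0.29761565  0.05836478 -0.78518887]
(117, 175, 46, 7) z38 [[-6.8, -0.7]] [124.8  16.9  89.8] z74 [[-11.1, -9.7]]
(112, 160, 11, 14) z38 [[27.6, 61.1]] [36.9 27.6  0.6] z74 [[22.4, 50.4]]
(138, 160, 11, 13) z38 [[26.7, -10.9]] [34.1 27.8  0.5] z74 [[21.4, -19.6]]
(125, 160, 11, 13) z38 [[27.8, 25.1]] [34.1 27.7  0.6] z74 [[22.6, 15.5]]
(150, 160, 11, 13) z38 [[25.6, -44.3]] [34.  27.9  0.4] z74 [[20.5, -52.0]]
(136, 203, 7, 14) z38 [[-94.9, 2.5]] [36.4 16.6  0.7] z74 [[-96.6, -6.6]]
(162, 205, 4, 13) z38 [[-101.4, -65.2]] [33.6  8.3  0.5] z74 [[-103.0, -72.3]]
```

```bash
python3 -c "
from h import *
print(job.job_done())"
```

```text
the job is handed in; nothing more can be done
None
```

The job is handed in: the packing is on the bench, the four blocks and the straightedge sit flush in the insert, and it is latched at about 42 mm. I drew the gauge to about 25 mm for over a second and let it back in, but the hand-in gave no verdict, so I can't say if it passed.

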